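# Unlock the sampler guard, load the jars, shut and relock

## Robot

A 7-joint arm with a two-finger parallel gripper is mounted at the origin on the work surface. World frame = base frame: x ahead of the robot, y to its left, z up, the work surface at z = 0. Lengths are in m, angles in degrees, forces in N, time in s.
With the tool pointing down it reaches from about 0.4 to 0.9 m from the base axis. Payload 5.6 kg.
Tool frame: the origin (TCP) lies at the very end of the fingers, on their centre line; the grasp point (between the pads) lies 19 mm behind it (grasp_offset is the distance from the TCP to the grasp point, in m); z points along the fingers, y is the line along which they close (so a half turn about z gives the same grasp; the last joint's range is limited). The gripper opens to 92 mm and grips with 3 to 60 N. Pads are 20 mm wide; open, the fingers measure 128 mm over their backs; the gripper's body (75 mm by 189 mm) begins 69 mm behind the grasp point.
Start: joints at [-70.245, 26.786, -0.665, 91.828, 0.344, 61.387, -3.226], TCP at [0.246, 0.602, 0.215] pointing down, gripper open.
Joint ranges: [-144.91, 144.91], [-17.63, 115.5], [-89.93, 88.59], [15.96, 139.68], [-74.01, 254.01], [8.47, 105.57], [-167.45, 167.45]. Speed limits (degrees/s): [147.25, 147.25, 180, 180, 180, 180, 180].

## Interface

Orientations are given as a 3x3 rotation matrix whose columns are the frame's x, y, z axes.
In Python, from cell import get_state, read_camera, camera_model, job_done, grasp_offset gives the robot as it stands.
- The arm moves only by the tool send_rows, never from a script. Its argument "motion" is a list of rows, each a list of 5 numbers: the opening, from -1 (shut) to 1 (fully open), then the shift along the tool's x, y, z in a scale on which 1.0 is 500 mm, then the turn about the tool's z in parts of the range, where 1.0 means 360 degrees. In form: [[gripper, tx, ty, tz, yaw], ...]. A call has 1 to 10 rows; each row is the pose to reach, as a shift and turn from the pose commanded when the call began, along the tool's axes at that moment; what a row does not reach only later rows make up. A row lasts 1/12 s, in which the tool goes at most 41.7 mm and 7.16 degrees, less where a joint would pass 70% of its speed; a pose out of reach is approached as far as the arm can. A shift or turn number past 1, either way, is cut back to 1. A call with a gripper value outside its range is refused whole. The fingers move at their own pace and stop on an object; "force" is the grip in N (left out, the last holds). Time passes only in rows, so rows that repeat a pose let the fingers close. It gives the time, the measured TCP pose, the force, the opening and the grip force at its end, in the units of the state.
- get_state(): the state, without advancing time (a new reading comes with each control period).
- read_camera(name): name is "side" or "top"; returns the picture (420x560x3 uint8, red, green, blue); there is no depth.
- camera_model(name): a dict with "intrinsics" (3x3 intrinsics, pixels), "rvec" (rotation vector, rad) and "tvec" (3), from world to camera coordinates, as OpenCV has them. Camera axes: x right, y down, z forward; pixel columns grow to the right and rows downward; lengths in m; the calibration is good to about 2 mm. A picture is of the moment at which its call begins. camera_model takes no time and is no camera call.
- job_done(): hands the job in; it is judged then, once.
The state is a dict: "clock": time; "joints": joint angles; "joint_velocities": joint speeds; "tau": joint torques, N m; "ee_pos": TCP position; "orientation": TCP orientation; "wrist_force": force on the tool from outside, world axes, zero at the start; "torque": the same for the moment, N m; "gripper_width": opening from 0.0 (shut) to 1.0 (fully open); "grip_force": force on a finger pad.
Only numpy, scipy, OpenCV 4.12 (cv2) and the standard library are available. Lean on these libraries where they do the work, as an engineer would, in place of code of your own. Each camera call takes 0.05 s, during which the arm holds its last target. There are 200 camera calls.

## Task

The sampler's sliding guard is locked by three dials: turn each dial until its white pointer is squarely on the dot whose colour matches the tile lying on the panel in front of that dial, and only then slide the guard fully open. Stand every white-capped amber jar from the bench upright on the floor of the sampler bay, slide the guard fully shut, and lock it again by turning just the middle dial back to its white dot, leaving the other two on their code. Do not move the wash bottle, the tip box or the beaker.

Things in the scene. Friction and masses are not known exactly. Their poses are not given: they have to be found in the camera images.
- bay: Sampler, fixed: white box with lime trim; x -100 to 310 mm, y -130 to 130 mm. Front: open-topped well, 10 mm walls, tops at 85 mm height; inside x -90 to 90, y -120 to 120 mm. Behind it (x above 100) solid housing 84 mm high. Thin side rails to 98 mm. Origin under the well's centre at bench height; x points along the guard's opening direction (roughly away from the robot), z up
- bay_floor (a point): Centre of the well's floor, 6 mm above the bench; axes as the sampler's
- guard (a joint): Position in m of the clear sliding guard over the well: 0 fully shut, 0.195 fully open (end stop); it slides along the sampler's +x. Its plate, 200 by 236 mm, lies at 85 to 91 mm height (trim to 95), centred on the well when shut. Stays where it is left; about 2 N of friction plus damping 6 N s/m
- guard_grip (a point): Grip point of the guard's lime-green upright fin handle, on the fin's mid-plane at 110 mm height; moves with the guard. The fin stands on the guard 80 mm in front of its centre (toward -x): 16 mm thick in the sampler's x, 90 mm long in y, from the plate's 91 mm up to 125 mm height. Fully open, it stands 115 mm beyond the well's centre
- panel: Grey code panel, fixed, 160 (x) by 320 (y) by 30 mm high; three dials at x = 12, y = 100, 0, -100 mm. Origin under its centre; x roughly away from the robot, z up. Round each dial, 39 mm from its axis, five 13 mm coloured dots: seen from above white straight along +x, then clockwise (toward -y) blue at 60, red at 120 degrees; anticlockwise green at 60, yellow at 120 degrees
- dial_left (a joint): Angle in rad of the left (+y) dial (at panel y = 100 mm), positive clockwise seen from above: white dot 0, blue 1.047, red 2.094, green -1.047, yellow -2.094; stops at -2.6 and 2.6. The pointer is a white stripe on one end of the black grip bar; the bar lies along the panel's x at 0. Light friction (0.05 N m), stays where it is left
- dial_mid (a joint): Angle in rad of the middle dial (at panel y = 0 mm), positive clockwise seen from above: white dot 0, blue 1.047, red 2.094, green -1.047, yellow -2.094; stops at -2.6 and 2.6. The pointer is a white stripe on one end of the black grip bar; the bar lies along the panel's x at 0. Light friction (0.05 N m), stays where it is left
- dial_right (a joint): Angle in rad of the right (-y) dial (at panel y = -100 mm), positive clockwise seen from above: white dot 0, blue 1.047, red 2.094, green -1.047, yellow -2.094; stops at -2.6 and 2.6. The pointer is a white stripe on one end of the black grip bar; the bar lies along the panel's x at 0. Light friction (0.05 N m), stays where it is left
- dial_left_grip (a point): Grip point of the left dial, on its axis 54 mm above the bench: middle of its grip bar, 56 mm long, 14 mm thick, from 40 to 68 mm above the bench, on a disc 60 mm across whose top is 40 mm above the bench
- dial_mid_grip (a point): Grip point of the middle dial, on its axis 54 mm above the bench: middle of its grip bar, 56 mm long, 14 mm thick, from 40 to 68 mm above the bench, on a disc 60 mm across whose top is 40 mm above the bench
- dial_right_grip (a point): Grip point of the right dial, on its axis 54 mm above the bench: middle of its grip bar, 56 mm long, 14 mm thick, from 40 to 68 mm above the bench, on a disc 60 mm across whose top is 40 mm above the bench
- tile_green: green code tile, 22 mm in x by 44 mm in y by 4 mm, fixed flat on the panel's near edge (panel x = -62 mm), in front of one of the three dials: that dial, 74 mm from it, must point at its green dot. Origin at the centre of its underside
- tile_blue: blue code tile, 22 mm in x by 44 mm in y by 4 mm, fixed flat on the panel's near edge (panel x = -62 mm), in front of one of the three dials: that dial, 74 mm from it, must point at its blue dot. Origin at the centre of its underside
- tile_yellow: yellow code tile, 22 mm in x by 44 mm in y by 4 mm, fixed flat on the panel's near edge (panel x = -62 mm), in front of one of the three dials: that dial, 74 mm from it, must point at its yellow dot. Origin at the centre of its underside
- jar1: Squat sample jar, a cylinder 60 mm across and 66 mm tall: amber glass with a paper label, white cap and heavy steel foot (it does not topple easily), about 250 g, standing on the bench; origin at the centre of its underside, z up. Two to four jars are present
- jar2: Squat sample jar, a cylinder 60 mm across and 66 mm tall: amber glass with a paper label, white cap and heavy steel foot (it does not topple easily), about 250 g, standing on the bench; origin at the centre of its underside, z up. Two to four jars are present
- jar3: Squat sample jar, a cylinder 60 mm across and 66 mm tall: amber glass with a paper label, white cap and heavy steel foot (it does not topple easily), about 250 g, standing on the bench; origin at the centre of its underside, z up. Two to four jars are present
- jar4: Squat sample jar, a cylinder 60 mm across and 66 mm tall: amber glass with a paper label, white cap and heavy steel foot (it does not topple easily), about 250 g, standing on the bench; origin at the centre of its underside, z up. Two to four jars are present
- wash_bottle: Bystander: white bottle with red cap, 64 mm across, 170 mm tall, left of the sampler; origin at the centre of its underside
- tip_box: Bystander: blue box 120 by 85 by 60 mm, left of the sampler; origin at the centre of its underside
- beaker: Bystander: glass beaker 70 mm across, 85 mm tall, beyond the panel; origin at the centre of its underside
There are look-alikes about, which are no part of the job. What is shaped like the jar3 but blue or turquoise is not meant.

How it is judged (in metres and radians):
On the way, in this order (a step that is already met when the one before it is completed fails the run):
1. all three dials point at the dots of their tiles' colours, guard still shut ((horizontal distance between tile_green and dial_left_grip above 0.1 m or value of joint dial_left between -1.247 and -0.847 rad) and (horizontal distance between tile_blue and dial_left_grip above 0.1 m or value of joint dial_left between 0.847 and 1.247 rad) and (horizontal distance between tile_yellow and dial_left_grip above 0.1 m or value of joint dial_left between -2.294 and -1.894 rad) and (horizontal distance between tile_green and dial_mid_grip above 0.1 m or value of joint dial_mid between -1.247 and -0.847 rad) and (horizontal distance between tile_blue and dial_mid_grip above 0.1 m or value of joint dial_mid between 0.847 and 1.247 rad) and (horizontal distance between tile_yellow and dial_mid_grip above 0.1 m or value of joint dial_mid between -2.294 and -1.894 rad) and (horizontal distance between tile_green and dial_right_grip above 0.1 m or value of joint dial_right between -1.247 and -0.847 rad) and (horizontal distance between tile_blue and dial_right_grip above 0.1 m or value of joint dial_right between 0.847 and 1.247 rad) and (horizontal distance between tile_yellow and dial_right_grip above 0.1 m or value of joint dial_right between -2.294 and -1.894 rad) and value of joint guard below 0.02 m), for 0.2 s.
2. the guard is fully open (within 15 mm) (value of joint guard above 0.18 m), for 0.2 s.
3. every jar stands upright on the bay's floor, released (x of jar1 in the frame of bay_floor between -0.075 and 0.075 m and y of jar1 in the frame of bay_floor between -0.105 and 0.105 m and z of each of jar1, jar2, jar3, jar4 in the frame of bay_floor below 0.015 m and angle between each of jar1, jar2, jar3, jar4's own z axis and vertical below 0.12 rad and linear speed of each of jar1, jar2, jar3, jar4 below 0.02 m/s and x of jar2 in the frame of bay_floor between -0.075 and 0.075 m and y of jar2 in the frame of bay_floor between -0.105 and 0.105 m and x of jar3 in the frame of bay_floor between -0.075 and 0.075 m and y of jar3 in the frame of bay_floor between -0.105 and 0.105 m and x of jar4 in the frame of bay_floor between -0.075 and 0.075 m and y of jar4 in the frame of bay_floor between -0.105 and 0.105 m and contact force between the fingers and anything else below 0.5 N), for 0.2 s.
4. the guard is fully shut (within 8 mm) (value of joint guard below 0.008 m), for 0.2 s.
At the end, for the whole second after the job is handed in: The guard is shut within 8 mm; the middle dial points at its white dot and the left and right dials still at the dots of their tiles' colours, each within 0.2 rad; every jar that is present stands upright (within 0.3 rad) on the floor of the bay (value of joint guard below 0.008 m and value of joint dial_mid between -0.2 and 0.2 rad and (horizontal distance between tile_green and dial_left_grip above 0.1 m or value of joint dial_left between -1.247 and -0.847 rad) and (horizontal distance between tile_blue and dial_left_grip above 0.1 m or value of joint dial_left between 0.847 and 1.247 rad) and (horizontal distance between tile_yellow and dial_left_grip above 0.1 m or value of joint dial_left between -2.294 and -1.894 rad) and (horizontal distance between tile_green and dial_right_grip above 0.1 m or value of joint dial_right between -1.247 and -0.847 rad) and (horizontal distance between tile_blue and dial_right_grip above 0.1 m or value of joint dial_right between 0.847 and 1.247 rad) and (horizontal distance between tile_yellow and dial_right_grip above 0.1 m or value of joint dial_right between -2.294 and -1.894 rad) and x of jar1 in the frame of bay_floor between -0.075 and 0.075 m and y of jar1 in the frame of bay_floor between -0.105 and 0.105 m and z of each of jar1, jar2, jar3, jar4 in the frame of bay_floor below 0.015 m and angle between each of jar1, jar2, jar3, jar4's own z axis and vertical below 0.3 rad and x of jar2 in the frame of bay_floor between -0.075 and 0.075 m and y of jar2 in the frame of bay_floor between -0.105 and 0.105 m and x of jar3 in the frame of bay_floor between -0.075 and 0.075 m and y of jar3 in the frame of bay_floor between -0.105 and 0.105 m and x of jar4 in the frame of bay_floor between -0.075 and 0.075 m and y of jar4 in the frame of bay_floor between -0.105 and 0.105 m); the robot touches nothing.
It fails at once if the guard is open more than 30 mm while a dial is off its code (value of joint guard above 0.03 m and not ((horizontal distance between tile_green and dial_left_grip above 0.1 m or value of joint dial_left between -1.297 and -0.797 rad) and (horizontal distance between tile_blue and dial_left_grip above 0.1 m or value of joint dial_left between 0.797 and 1.297 rad) and (horizontal distance between tile_yellow and dial_left_grip above 0.1 m or value of joint dial_left between -2.344 and -1.844 rad) and (horizontal distance between tile_green and dial_mid_grip above 0.1 m or value of joint dial_mid between -1.297 and -0.797 rad) and (horizontal distance between tile_blue and dial_mid_grip above 0.1 m or value of joint dial_mid between 0.797 and 1.297 rad) and (horizontal distance between tile_yellow and dial_mid_grip above 0.1 m or value of joint dial_mid between -2.344 and -1.844 rad) and (horizontal distance between tile_green and dial_right_grip above 0.1 m or value of joint dial_right between -1.297 and -0.797 rad) and (horizontal distance between tile_blue and dial_right_grip above 0.1 m or value of joint dial_right between 0.797 and 1.297 rad) and (horizontal distance between tile_yellow and dial_right_grip above 0.1 m or value of joint dial_right between -2.344 and -1.844 rad))).
It fails at once if a bystander (wash bottle, tip box, beaker) is moved more than 30 mm (distance of any of wash_bottle, tip_box, beaker from where it was at the start of the episode above 0.03 m).
Of jar1, jar2, jar3, jar4 only 2 to 4 are there at a start; the rules pass over those that are not, and their reading is None.
At some moment in a run one of jar1, jar2, jar3, jar4 may be knocked a few centimetres aside while the robot is not near it.
It also fails if it takes over 210 s, if anything falls off the work surface, if the arm or the gripper's body presses on something with over 40 N, if the wrist force passes 120 N, or if a joint passes its speed limit or range.

## Working session

There is one attempt and no reset: what is moved stays moved. The work goes in short steps, Python scripts to look and compute and a tool call to move; the robot and the scene stay as the last step left them, time stands still between calls to the robot, and variables do not carry over. Pictures are saved under pics/ and viewed, at most 14 in all, crops included, and the job is handed in when it is done.

Besides the shell and the picture viewer there is one more tool, called after ">>>" as name(argument=value, ...) on one line, values as JSON. send_rows: Moves the arm, as the interface text tells. Its arguments: {"type":"object","properties":{"motion":{"type":"array"},"force":{"type":"number"}},"required":["motion"]}

```bash
mkdir -p pics; ls; cat > h.py <<'E'
import numpy as np, cv2
from cell import *
def save(name,fn):
    im=read_camera(name); cv2.imwrite('pics/'+fn,im[:,:,::-1]); return im
def ray(cam,uv):
    m=camera_model(cam);K=np.array(m['intrinsics'],float);R=cv2.Rodrigues(np.array(m['rvec'],float))[0];t=np.array(m['tvec'],float).ravel()
    d=R.T@np.linalg.solve(K,np.array([uv[0],uv[1],1.0]));return -R.T@t,d
def onz(cam,uv,z):
    c,d=ray(cam,uv);return (c+d*(z-c[2])/d[2])
def proj(cam,p):
    m=camera_model(cam)
    return cv2.projectPoints(np.array(p,float).reshape(-1,1,3),np.array(m['rvec'],float),np.array(m['tvec'],float),np.array(m['intrinsics'],float),None)[0].reshape(-1,2)
E
python3 - <<'E'
from h import *
save('top','t0.png');save('side','s0.png')
s=get_state();print(s)
for c in('top','side'):print(ray(c,(280,210)),camera_model(c)['intrinsics'])
print(grasp_offset)
E
```

```text
pics
{'clock': 0.1, 'joints': array([-70.24747285,  26.83121099,  -0.66771088,  91.87415212,
         0.34370204,  61.38648695,  -3.22658853]), 'joint_velocities': array([ 0.00723157, -0.1243369 ,  0.07513908, -0.2047756 , -0.02384429,
        0.0243236 , -0.03365541]), 'tau': array([ 7.02599991e-04, -5.21653605e+01, -1.25307104e-02, -2.44371951e+01,
       -5.67986886e-02,  1.40246825e-02,  4.11626343e-05]), 'ee_pos': array([0.24560514, 0.60125681, 0.2137435 ]), 'orientation': array([[-9.25750460e-01,  3.78134667e-01, -5.08811147e-04],
       [ 3.78134999e-01,  9.25749276e-01, -1.48332090e-03],
       [-8.98635033e-05, -1.56558431e-03, -9.99998770e-01]]), 'wrist_force': array([-0.71940472,  0.15715455, -0.72724095]), 'torque': array([ 0.02008069,  0.01578659, -0.02201093]), 'grip_force': 0.0, 'gripper_width': 0.9995125979756266}
(array([0.45912604, 0.06335623, 1.0741487 ]), array([ 9.15376777e-02,  2.95299851e-04, -9.95855532e-01])) [[434.45229296   0.         278.10042144]
 [  0.         434.45229296 214.08377725]
 [  0.           0.           1.        ]]
(array([-0.02290593, -0.75384947,  1.11291359]), array([ 0.40997217,  0.56864377, -0.71316522])) [[540.42848461   0.         277.6390969 ]
 [  0.         540.42848461 212.32226595]
 [  0.           0.           1.        ]]
0.0187
```

View pics/t0.png

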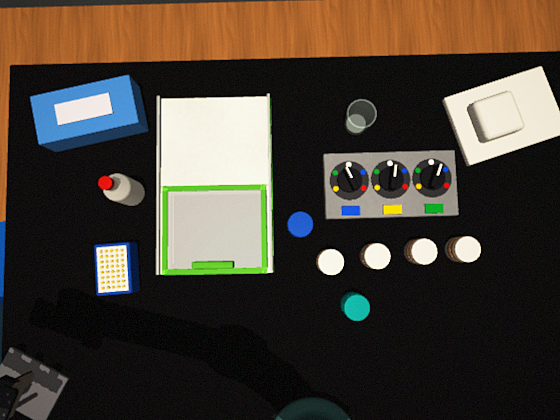

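View pics/s0.png

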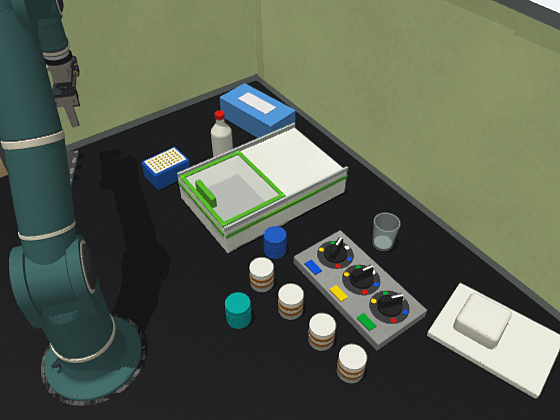

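The top view shows four jars at (331,262), (376,256), (423,251) and (465,249). The tiles are blue on the left dial (350,210), yellow on the middle (392,209) and green on the right (433,208). The guard handle is at (213,265). Next I'll measure these precisely.

```bash
cat > m.py <<'E'
from h import *
def blobs(mask,amin=8,amax=1e5):
    n,l,st,c=cv2.connectedComponentsWithStats(mask.astype(np.uint8))
    return [(c[i].round(1),st[i,4]) for i in range(1,n) if amin<=st[i,4]<=amax]
def masks(im):
    h=cv2.cvtColor(im,cv2.COLOR_RGB2HSV).astype(int);H,S,V=h[...,0],h[...,1],h[...,2]
    return dict(blue=(abs(H-112)<12)&(S>150)&(V>80),yellow=(abs(H-24)<8)&(S>140)&(V>120),green=(abs(H-65)<15)&(S>120)&(V>60),red=((H<8)|(H>172))&(S>150)&(V>100),white=(S<40)&(V>170))
E
python3 - <<'E'
from m import *
im=cv2.imread('pics/t0.png')[:,:,::-1].copy()
M=masks(im)
for k in M:
    for c,a in blobs(M[k],6):
        u,v=c
        if 320<u<462 and 148<v<222:
            print(k,c,a,onz('top',c,.034 if a>60 else .031)[:2].round(4))
# jars
for c,a in blobs(M['white'],200,900):
    print('cap',c,a,onz('top',c,.066)[:2].round(4))
g=M['green'];g[:, :150]=0;g[:,280:]=0
for c,a in blobs(g,30): print('guard green',c,a)
ys,xs=np.where(g);r=cv2.minAreaRect(np.c_[xs,ys].astype(np.float32));print([onz('top',p,.095)[:2].round(4) for p in cv2.boxPoints(r)])
crop=cv2.resize(im[140:225,315:465],None,fx=5,fy=5,interpolation=cv2.INTER_CUBIC);cv2.imwrite('pics/c0.png',crop[:,:,::-1])
E
```

```text
blue [445.2 169.1] 30 [ 0.645  -0.3389]
blue [362.4 171.6] 30 [ 0.6438 -0.1383]
blue [403.8 170.5] 28 [ 0.644  -0.2387]
blue [350.5 210. ] 162 [ 0.5507 -0.1056]
yellow [418.2 185.7] 32 [ 0.606  -0.2716]
yellow [376.7 187. ] 32 [ 0.6053 -0.1714]
yellow [335.4 188.4] 30 [ 0.6043 -0.0715]
yellow [392. 209.] 172 [ 0.5507 -0.2052]
green [417.3 169.8] 30 [ 0.6449 -0.2714]
green [375.8 171.2] 29 [ 0.6439 -0.1708]
green [334.6 172.3] 29 [ 0.6437 -0.0709]
green [433.6 208. ] 163 [ 0.5508 -0.3049]
red [446.2 185. ] 32 [ 0.6061 -0.3392]
red [363.3 187.4] 29 [ 0.6051 -0.139 ]
red [404.6 186.3] 29 [ 0.6054 -0.2388]
white [388. 153.] 9 [ 0.688  -0.2023]
white [418.5 152. ] 8 [ 0.6886 -0.2765]
white [333.5 163.7] 185 [ 0.6643 -0.0686]
white [353.8 160.1] 18 [ 0.6725 -0.1186]
white [430.7 161.6] 27 [ 0.6643 -0.3048]
white [389.5 162.8] 28 [ 0.6638 -0.2049]
white [348.6 168.6] 57 [ 0.6519 -0.1052]
white [394.9 170.2] 31 [ 0.6453 -0.2172]
white [438.9 169.4] 32 [ 0.6446 -0.3237]
white [330.1 170.1] 16 [ 0.6494 -0.0602]
white [368.9 174.1] 8 [ 0.6372 -0.1538]
white [367.8 204.4] 466 [ 0.5632 -0.1476]
white [331.  191.3] 13 [ 0.5975 -0.0607]
white [400.1 197.1] 8 [ 0.5794 -0.2267]
white [388.6 199.6] 24 [ 0.574  -0.1988]
white [339.  205.1] 13 [ 0.5635 -0.0788]
white [327. 207.] 7 [ 0.5596 -0.0498]
white [407.7 214.7] 6 [ 0.5364 -0.243 ]
white [430. 214.] 11 [ 0.5368 -0.2965]
white [440.5 214. ] 6 [ 0.5362 -0.3217]
white [340.6 216.8] 16 [ 0.5351 -0.0817]
cap [157.5 186.4] 400 [0.6142 0.3496]
cap [367.8 204.4] 466 [ 0.56   -0.1411]
cap [467.3 248.9] 478 [ 0.4514 -0.3661]
cap [423.9 251.1] 490 [ 0.4487 -0.266 ]
cap [112.  268.6] 872 [0.4251 0.4549]
cap [377.  255.9] 504 [ 0.4402 -0.1575]
cap [330.8 261.8] 502 [ 0.4291 -0.0506]
[array([0.8117, 0.3349]), array([0.8097, 0.0787]), array([0.4074, 0.0806]), array([0.4088, 0.3284])]
```

View pics/c0.png

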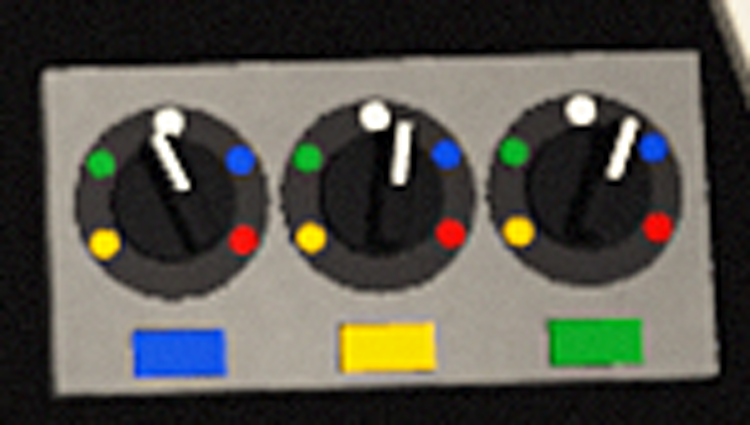

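```bash
python3 - <<'E'
from m import *
im=cv2.imread('pics/t0.png')[:,:,::-1].copy()
M=masks(im)
W=M['white']|False
L,Rr=[],[]
g=M['green']; 
# rails: outermost/bright columns per row
for v in range(100,270,10):
    xs=np.where(im[v,145:285].min(1)>120)[0]+145
    L.append((xs[0],v));Rr.append((xs[-1]+1,v))
for n,P in(('L',L),('R',Rr)):
    w=np.array([onz('top',p,.098)[:2] for p in P]);k=np.polyfit(w[:,0],w[:,1],1);print(n,k,np.polyval(k,.5),np.degrees(np.arctan(k[0])))
col=[np.where(im[60:300,u].min(1)>120)[0]+60 for u in (157,158,159,268,269,270,271,272)]
print([(c[0],c[-1]) for c in col if len(c)])
gg=g.copy();gg[:,:185]=0;gg[:,240:]=0;gg[:255]=0
ys,xs=np.where(gg);print('fin region rows',{int(v):(int(xs[ys==v].min()),int(xs[ys==v].max())) for v in np.unique(ys)})
gg=g.copy();gg[:,:150]=0;gg[:,285:]=0
for v in range(180,192):
    x=np.where(gg[v])[0];print(v,len(x),end='; ')
cx=[(.6242,-.1049),(.6247,-.2049),(.6255,-.3053)]
h=cv2.cvtColor(im,cv2.COLOR_RGB2HSV)
for i,(c,boxc) in enumerate(zip(cx,[(348,178),(391,177),(434,176)])):
    p=proj('top',[[c[0],c[1],.068]])[0]
    yy,xx=np.mgrid[:420,:560]
    # stripe pixels within 29mm of axis (excluding dots at 39mm minus 6.5)
    m=(im.min(2)>130)&(np.hypot(xx-p[0],yy-p[1])<12.5)
    w=np.array([onz('top',q,.068)[:2] for q in zip(xx[m],yy[m])])-c
    d=w.mean(0);pc=np.linalg.svd(w-w.mean(0))[2][0]; pc*=np.sign(pc@d)
    print(i,m.sum(),d.round(4),'a',np.degrees(np.arctan2(-d[1],d[0])),np.degrees(np.arctan2(-pc[1],pc[0])))
E
python3 - <<'E'
import cv2
im=cv2.imread('pics/t0.png');cv2.imwrite('pics/c1.png',cv2.resize(im[85:290,145:285],None,fx=3,fy=3)[:600])
E
```

```text
L [-0.00745857  0.34786222] 0.3441329337055136 -0.42733664610903443
R [-0.00512438  0.0850875 ] 0.08252530906379009 -0.2936029759021268
[(np.int64(96), np.int64(274)), (np.int64(96), np.int64(274)), (np.int64(96), np.int64(171)), (np.int64(93), np.int64(272)), (np.int64(94), np.int64(272)), (np.int64(138), np.int64(272)), (np.int64(197), np.int64(272)), (np.int64(256), np.int64(272))]
fin region rows {261: (208, 230), 262: (194, 202), 269: (202, 202), 274: (190, 228)}
180 0; 181 1; 182 1; 183 0; 184 1; 185 0; 186 0; 187 1; 188 0; 189 1; 190 0; 191 0; 0 38 [0.0149 0.0052] a -19.316880909697712 -13.91184877785702
1 40 [ 0.016  -0.0014] a 4.840023386767619 -3.403116770414642
2 37 [ 0.0135 -0.0034] a 14.206054277559755 2.151212470916012
```

View pics/c1.png

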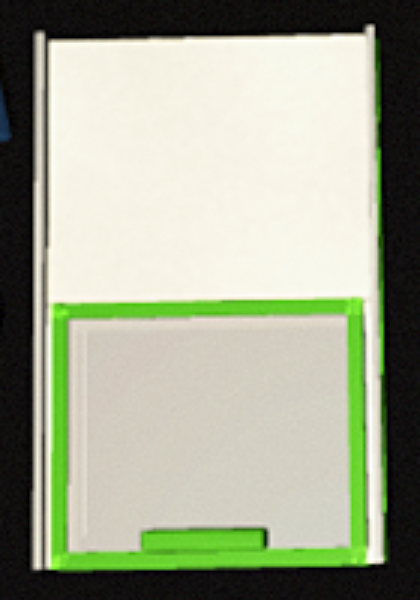

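The crop shows the guard shut, with the fin at about full-frame (213,265) and the bay yawed by about -0.4°. The earlier crop gives clear stripe ends for the pointers.

```bash
python3 - <<'E'
from m import *
cx=[(.6242,-.1049),(.6247,-.2049),(.6255,-.3053)]
T=[((346.6,167),(351.8,177.6)),((396,164.6),(394.8,176.8)),((441.4,164.2),(437.6,175.4))]
for c,(a,b) in zip(cx,T):
    a,b=[onz('top',q,.068)[:2] for q in(a,b)];d=a-b
    print('tip-axis',(a-c).round(4),(b-c).round(4),'line',np.degrees(np.arctan2(-d[1],d[0])),'tipang',np.degrees(np.arctan2(-(a-c)[1],(a-c)[0])))
for q in((157.5,95.5),(157,274.5),(268.5,93.5),(271.5,273)):print(q,onz('top',q,.098))
for q in((192,262),(234,262),(234,268),(192,268)):print('fin',onz('top',q,.125))
for q in((163,187),(267,185)):print('guard far edge',onz('top',q,.095))
# side view fin centroid
im=cv2.imread('pics/s0.png')[:,:,::-1].copy()
s=im[170:215,190:225];h=cv2.cvtColor(s,cv2.COLOR_RGB2HSV)
cv2.imwrite('pics/c2.png',cv2.resize(np.hstack([im[150:250,170:290],im[225:325,295:415]]),None,fx=3,fy=3,interpolation=cv2.INTER_CUBIC)[:,:,::-1])
E
```

```text
tip-axis [0.0248 0.0102] [-0.0006 -0.001 ] line -23.883332315766566 tipang -22.411652603580112
tip-axis [ 0.0272 -0.0055] [-0.0016 -0.0014] line 8.125051375395177 tipang 11.417584928150577
tip-axis [ 0.0247 -0.0111] [-0.0015 -0.0009] line 21.38251728654064 tipang 24.255656965925418
(157.5, 95.5) [0.82121496 0.34039641 0.098     ]
(157, 274.5) [0.41078789 0.34165074 0.098     ]
(268.5, 93.5) [0.81937157 0.0838242  0.098     ]
(271.5, 273) [0.40827756 0.0859128  0.098     ]
fin [0.43736818 0.25768433 0.125     ]
fin [0.43526702 0.16627936 0.125     ]
fin [0.42231285 0.16647146 0.125     ]
fin [0.42440315 0.25777343 0.125     ]
guard far edge [0.60804928 0.32877309 0.095     ]
guard far edge [0.60691267 0.09186172 0.095     ]
```

View pics/c2.png

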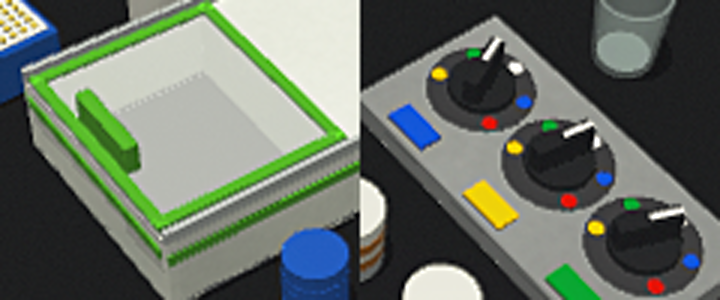

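Units first: shifts go in shares of 500 mm and turns go in shares of 360 degrees. So -308 mm / 500 = -0.616, -255 mm / 500 = -0.51.

>>> send_rows(motion=[[-0.1,-0.616,-0.51,0,0],[-0.1,-0.616,-0.51,0,0],[-0.1,-0.616,-0.51,0,0],[-0.1,-0.616,-0.51,0,0],[-0.1,-0.616,-0.51,0,0],[-0.1,-0.616,-0.51,0,0],[-0.1,-0.616,-0.51,0,0],[-0.1,-0.616,-0.51,0,0],[-0.1,-0.616,-0.51,0,0],[-0.1,-0.616,-0.51,0,0]], force=30)

```text
clock: 0.93
ee_pos: [0.4362, 0.2445, 0.2145]
orientation: [[-0.924, 0.383, 0.0], [0.383, 0.924, -0.001], [-0.001, -0.001, -1.0]]
wrist_force: [0.4, 0.5, 0.3]
gripper_width: 0.448
grip_force: 0.0
```

Scaled: -309 mm / 500 = -0.618, -255 mm / 500 = -0.51.

>>> send_rows(motion=[[-0.1,-0.618,-0.51,0,0],[-0.1,-0.618,-0.51,0,0],[-0.1,-0.618,-0.51,0,0],[-0.1,-0.618,-0.51,0,0],[-0.1,-0.618,-0.51,0,0],[-0.1,-0.618,-0.51,0,0],[-0.1,-0.618,-0.51,0,0],[-0.1,-0.618,-0.51,0,0],[-0.1,-0.618,-0.51,0,0],[-0.1,-0.618,-0.51,0,0]])

```text
clock: 1.77
ee_pos: [0.6249, -0.1088, 0.2143]
orientation: [[-0.924, 0.382, 0.0], [0.382, 0.924, -0.002], [-0.001, -0.002, -1.0]]
wrist_force: [0.5, 0.3, 0.9]
gripper_width: 0.451
grip_force: 0.0
```

Scaled: 67 degrees / 360 = 0.1861.

>>> send_rows(motion=[[-0.1,0,0,0,0.1861],[-0.1,0,0,0,0.1861],[-0.1,0,0,0,0.1861],[-0.1,0,0,0,0.1861],[-0.1,0,0,0,0.1861],[-0.1,0,0,0,0.1861],[-0.1,0,0,0,0.1861],[-0.1,0,0,0,0.1861],[-0.1,0,0,0,0.1861],[-0.1,0,0,0,0.1861]])

```text
clock: 2.6
ee_pos: [0.6238, -0.1035, 0.2141]
orientation: [[-0.008, 1.0, -0.001], [1.0, 0.008, -0.0], [-0.0, -0.001, -1.0]]
wrist_force: [0.3, -0.7, 0.3]
gripper_width: 0.447
grip_force: 0.0
```

Scaled: 67 degrees / 360 = 0.1861.

>>> send_rows(motion=[[-0.1,0,0,0,0.1861],[-0.1,0,0,0,0.1861],[-0.1,0,0,0,0.1861],[-0.1,0,0,0,0.1861],[-0.1,0,0,0,0.1861],[-0.1,0,0,0,0.1861],[-0.1,0,0,0,0.1861],[-0.1,0,0,0,0.1861],[-0.1,0,0,0,0.1861],[-0.1,0,0,0,0.1861]])

```text
clock: 3.43
ee_pos: [0.6238, -0.1035, 0.214]
orientation: [[0.917, 0.398, -0.001], [0.398, -0.917, -0.0], [-0.001, -0.0, -1.0]]
wrist_force: [0.3, -0.2, 0.8]
gripper_width: 0.449
grip_force: 0.0
```

>>> send_rows(motion=[[-0.1,0,0.002,0.24,0],[-0.1,0,0.002,0.24,0],[-0.1,0,0.002,0.24,0],[-0.1,0,0.002,0.3,0],[-0.1,0,0.002,0.32,0],[-0.1,0,0.002,0.336,0],[-0.1,0,0.002,0.336,0],[-0.1,0,0.002,0.336,0]])

```text
clock: 4.1
ee_pos: [0.6255, -0.1051, 0.0479]
orientation: [[0.915, 0.403, 0.002], [0.403, -0.915, -0.0], [0.002, 0.001, -1.0]]
wrist_force: [0.3, 0.2, 0.3]
gripper_width: 0.449
grip_force: 0.0
```

>>> send_rows(motion=[[-1,0,0,0,0],[-1,0,0,0,0],[-1,0,0,0,0],[-1,0,0,0,0],[-1,0,0,0,0],[-1,0,0,0,0]])

```text
clock: 4.6
ee_pos: [0.625, -0.1046, 0.0474]
orientation: [[0.915, 0.403, 0.001], [0.403, -0.915, 0.0], [0.001, 0.0, -1.0]]
wrist_force: [0.2, -0.2, 3.1]
gripper_width: 0.148
grip_force: 30.0
```

Scaled: 60 degrees / 360 = 0.1667.

>>> send_rows(motion=[[-1,0,0,0,0.0167],[-1,0,0,0,0.0333],[-1,0,0,0,0.05],[-1,0,0,0,0.0667],[-1,0,0,0,0.0833],[-1,0,0,0,0.1],[-1,0,0,0,0.1167],[-1,0,0,0,0.1333],[-1,0,0,0,0.15],[-1,0,0,0,0.1667]])

```text
clock: 5.43
ee_pos: [0.6249, -0.1058, 0.0474]
orientation: [[0.803, -0.595, 0.001], [-0.595, -0.803, -0.002], [0.002, 0.001, -1.0]]
wrist_force: [-1.2, -1.8, 3.0]
gripper_width: 0.148
grip_force: 30.0
```

Scaled: 23.5 degrees / 360 = 0.0653.

>>> send_rows(motion=[[-1,0,0,0,0.0167],[-1,0,0,0,0.0333],[-1,0,0,0,0.05],[-1,0,0,0,0.0653],[-1,0,0,0,0.0653],[-1,0,0,0,0.0653],[-1,0,0,0,0.0653]])

```text
clock: 6.02
ee_pos: [0.6245, -0.1062, 0.0474]
orientation: [[0.504, -0.864, 0.001], [-0.864, -0.504, -0.002], [0.002, 0.001, -1.0]]
wrist_force: [-1.1, -2.8, 4.9]
gripper_width: 0.148
grip_force: 30.0
```

Scaled: -70 mm / 500 = -0.14, -30 mm / 500 = -0.06.

>>> send_rows(motion=[[-0.1,0,0,0,0],[-0.1,0,0,0,0],[-0.1,0,0,0,0],[-0.1,0,0,0,0],[-0.1,0,0,-0.06,0],[-0.1,0,0,-0.14,0],[-0.1,0,0,-0.14,0]])

```text
clock: 6.6
ee_pos: [0.6278, -0.1066, 0.1228]
orientation: [[0.504, -0.864, 0.009], [-0.864, -0.504, -0.002], [0.006, -0.007, -1.0]]
wrist_force: [1.5, -0.4, 1.0]
gripper_width: 0.452
grip_force: 0.0
```

Scaled: 85 mm / 500 = 0.17, 50 mm / 500 = 0.1, -50 degrees / 360 = -0.1389.

>>> send_rows(motion=[[-0.1,0.17,0.1,0,-0.1389],[-0.1,0.17,0.1,0,-0.1389],[-0.1,0.17,0.1,0,-0.1389],[-0.1,0.17,0.1,0,-0.1389],[-0.1,0.17,0.1,0,-0.1389],[-0.1,0.17,0.1,0,-0.1389],[-0.1,0.17,0.1,0,-0.1389],[-0.1,0.17,0.1,0,-0.1389],[-0.1,0.17,0.1,0,-0.1389],[-0.1,0.17,0.1,0,-0.1389]])

```text
clock: 7.43
ee_pos: [0.6242, -0.2033, 0.1165]
orientation: [[0.985, -0.172, 0.0], [-0.172, -0.985, 0.0], [0.0, -0.0, -1.0]]
wrist_force: [0.7, -0.3, -1.0]
gripper_width: 0.444
grip_force: 0.0
```

```bash
python3 - <<'E'
from h import *
print(get_state()['ee_pos'],get_state()['joints'].round(1))
im=save('top','t1.png');cv2.imwrite('pics/c3.png',cv2.resize(im[140:225,315:465],None,fx=5,fy=5,interpolation=cv2.INTER_CUBIC)[:,:,::-1])
E
```

```text
[ 0.62418531 -0.20325628  0.11652106] [-19.7  43.1  52.2  97.7 -39.   59.2 -53.8]
```

View pics/c3.png

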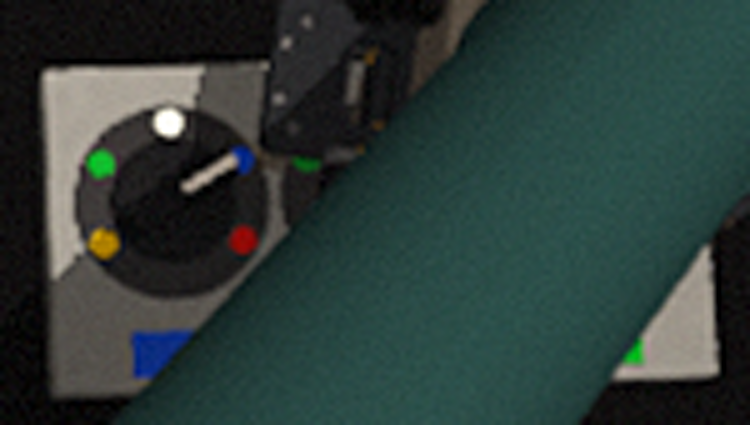

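The left pointer is on blue. Next is the middle dial.

Scaled: 70 mm / 500 = 0.14, 55 mm / 500 = 0.11.

>>> send_rows(motion=[[-0.1,0,0.002,0.06,0],[-0.1,0,0.002,0.11,0],[-0.1,0,0.002,0.14,0],[-0.1,0,0.002,0.14,0],[-1,0,0.002,0.14,0],[-1,0,0.002,0.14,0],[-1,0,0.002,0.14,0],[-1,0,0.002,0.14,0],[-1,0,0.002,0.14,0],[-1,0,0.002,0.14,0]])

```text
clock: 8.32
ee_pos: [0.6247, -0.2052, 0.0479]
orientation: [[0.986, -0.169, 0.002], [-0.169, -0.986, -0.001], [0.002, 0.001, -1.0]]
wrist_force: [-0.7, -0.6, 5.2]
gripper_width: 0.149
grip_force: 30.0
```

Scaled: -60 degrees / 360 = -0.1667.

>>> send_rows(motion=[[-1,0,0,0,-0.0167],[-1,0,0,0,-0.0333],[-1,0,0,0,-0.05],[-1,0,0,0,-0.0667],[-1,0,0,0,-0.0833],[-1,0,0,0,-0.1],[-1,0,0,0,-0.1167],[-1,0,0,0,-0.1333],[-1,0,0,0,-0.15],[-1,0,0,0,-0.1667]])

```text
clock: 9.15
ee_pos: [0.6246, -0.2049, 0.0479]
orientation: [[0.636, 0.772, 0.002], [0.772, -0.636, -0.0], [0.001, 0.002, -1.0]]
wrist_force: [-0.1, -1.3, 4.6]
gripper_width: 0.154
grip_force: 30.0
```

```bash
python3 -c "
from h import *
s=get_state();print(s['joints'].round(1),s['ee_pos'],s['gripper_width'])"
```

```text
[ -8.5  42.5  34.2  98.6 -30.5  48.3  -0. ] [ 0.62459455 -0.20492352  0.0478861 ] 0.1541517907035991
```

Scaled: -60 degrees / 360 = -0.1667.

>>> send_rows(motion=[[-1,0,0,0,-0.0167],[-1,0,0,0,-0.0333],[-1,0,0,0,-0.05],[-1,0,0,0,-0.0667],[-1,0,0,0,-0.0833],[-1,0,0,0,-0.1],[-1,0,0,0,-0.1167],[-1,0,0,0,-0.1333],[-1,0,0,0,-0.15],[-1,0,0,0,-0.1667]])

```text
clock: 9.98
ee_pos: [0.6244, -0.2049, 0.0479]
orientation: [[-0.351, 0.937, 0.001], [0.937, 0.351, -0.0], [-0.001, 0.001, -1.0]]
wrist_force: [-1.5, -0.4, 4.8]
gripper_width: 0.147
grip_force: 30.0
```

Scaled: -10 degrees / 360 = -0.0278.

>>> send_rows(motion=[[-1,0,0,0,-0.0139],[-1,0,0,0,-0.0278],[-1,0,0,0,-0.0278],[-1,0,0,0,-0.0278],[-1,0,0,0,-0.0278]])

```text
clock: 10.4
ee_pos: [0.6243, -0.2049, 0.0479]
orientation: [[-0.502, 0.865, 0.001], [0.865, 0.502, -0.0], [-0.001, 0.001, -1.0]]
wrist_force: [-1.5, 0.1, 6.7]
gripper_width: 0.148
grip_force: 30.0
```

Scaled: -70 mm / 500 = -0.14, -30 mm / 500 = -0.06.

>>> send_rows(motion=[[-0.1,0,0,0,0],[-0.1,0,0,0,0],[-0.1,0,0,0,0],[-0.1,0,0,0,0],[-0.1,0,0,-0.06,0],[-0.1,0,0,-0.14,0],[-0.1,0,0,-0.14,0]])

```text
clock: 10.98
ee_pos: [0.6282, -0.2058, 0.1235]
orientation: [[-0.504, 0.864, 0.011], [0.864, 0.504, -0.003], [-0.008, 0.008, -1.0]]
wrist_force: [1.5, -0.0, 1.7]
gripper_width: 0.453
grip_force: 0.0
```

Scaled: -87 mm / 500 = -0.174, -49 mm / 500 = -0.098, 71 degrees / 360 = 0.1972.

>>> send_rows(motion=[[-0.1,-0.174,-0.098,0,0.1972],[-0.1,-0.174,-0.098,0,0.1972],[-0.1,-0.174,-0.098,0,0.1972],[-0.1,-0.174,-0.098,0,0.1972],[-0.1,-0.174,-0.098,0,0.1972],[-0.1,-0.174,-0.098,0,0.1972],[-0.1,-0.174,-0.098,0,0.1972],[-0.1,-0.174,-0.098,0,0.1972],[-0.1,-0.174,-0.098,0,0.1972],[-0.1,-0.174,-0.098,0,0.1972]])

```text
clock: 11.82
ee_pos: [0.6257, -0.3039, 0.1163]
orientation: [[0.657, 0.754, 0.0], [0.754, -0.657, 0.0], [0.0, -0.0, -1.0]]
wrist_force: [0.7, 0.1, 0.1]
gripper_width: 0.448
grip_force: 0.0
```

Scaled: 71 degrees / 360 = 0.1972.

>>> send_rows(motion=[[-0.1,0,0,0,0.1972],[-0.1,0,0,0,0.1972],[-0.1,0,0,0,0.1972],[-0.1,0,0,0,0.1972],[-0.1,0,0,0,0.1972],[-0.1,0,0,0,0.1972],[-0.1,0,0,0,0.1972],[-0.1,0,0,0,0.1972],[-0.1,0,0,0,0.1972],[-0.1,0,0,0,0.1972]])

```text
clock: 12.65
ee_pos: [0.6258, -0.3038, 0.1163]
orientation: [[0.927, -0.376, 0.0], [-0.376, -0.927, 0.0], [0.0, -0.0, -1.0]]
wrist_force: [-0.5, 0.0, 0.4]
gripper_width: 0.448
grip_force: 0.0
```

```bash
python3 -c "
from h import *
s=get_state();print(s['joints'].round(1),s['ee_pos'],s['gripper_width'])"
```

```text
[ -9.8  46.8  52.4  91.5 -40.7  62.4 -58.5] [ 0.62580742 -0.30376238  0.11633706] 0.44848577233429016
```

Scaled: 70 mm / 500 = 0.14, 1.4 mm / 500 = 0.0028.

>>> send_rows(motion=[[-0.1,0,0.0028,0.06,0],[-0.1,0,0.0028,0.11,0],[-0.1,0,0.0028,0.14,0],[-0.1,0,0.0028,0.14,0],[-1,0,0.0028,0.14,0],[-1,0,0.0028,0.14,0],[-1,0,0.0028,0.14,0],[-1,0,0.0028,0.14,0],[-1,0,0.0028,0.14,0],[-1,0,0.0028,0.14,0]])

```text
clock: 13.48
ee_pos: [0.626, -0.3056, 0.048]
orientation: [[0.929, -0.37, 0.002], [-0.37, -0.929, -0.0], [0.002, -0.001, -1.0]]
wrist_force: [0.2, 0.9, 5.1]
gripper_width: 0.148
grip_force: 30.0
```

Scaled: -60 degrees / 360 = -0.1667.

>>> send_rows(motion=[[-1,0,0,0,-0.0167],[-1,0,0,0,-0.0333],[-1,0,0,0,-0.05],[-1,0,0,0,-0.0667],[-1,0,0,0,-0.0833],[-1,0,0,0,-0.1],[-1,0,0,0,-0.1167],[-1,0,0,0,-0.1333],[-1,0,0,0,-0.15],[-1,0,0,0,-0.1667]])

```text
clock: 14.32
ee_pos: [0.6258, -0.3046, 0.048]
orientation: [[0.782, 0.624, 0.001], [0.624, -0.782, 0.001], [0.002, -0.0, -1.0]]
wrist_force: [-1.3, 2.5, 6.8]
gripper_width: 0.149
grip_force: 30.0
```

Scaled: -22.5 degrees / 360 = -0.0625.

>>> send_rows(motion=[[-1,0,0,0,-0.0167],[-1,0,0,0,-0.0333],[-1,0,0,0,-0.05],[-1,0,0,0,-0.0625],[-1,0,0,0,-0.0625],[-1,0,0,0,-0.0625],[-1,0,0,0,-0.0625]])

```text
clock: 14.9
ee_pos: [0.6255, -0.3043, 0.048]
orientation: [[0.488, 0.873, 0.001], [0.873, -0.488, 0.002], [0.002, -0.0, -1.0]]
wrist_force: [-2.2, 3.5, 7.6]
gripper_width: 0.148
grip_force: 30.0
```

Scaled: -130 mm / 500 = -0.26, -110 mm / 500 = -0.22.

>>> send_rows(motion=[[-0.1,0,0,0,0],[-0.1,0,0,0,0],[-0.1,0,0,0,0],[-0.1,0,0,0,0],[-0.1,0,0,-0.06,0],[-0.1,0,0,-0.14,0],[-0.1,0,0,-0.22,0],[-0.1,0,0,-0.26,0],[-0.1,0,0,-0.26,0]])

```text
clock: 15.65
ee_pos: [0.6276, -0.3075, 0.1826]
orientation: [[0.489, 0.873, 0.009], [0.873, -0.489, -0.004], [0.001, 0.01, -1.0]]
wrist_force: [0.1, -0.9, 0.1]
gripper_width: 0.445
grip_force: 0.0
```

Scaled: -212 mm / 500 = -0.424, 178 mm / 500 = 0.356.

>>> send_rows(motion=[[-0.1,0.356,-0.424,0,0],[-0.1,0.356,-0.424,0,0],[-0.1,0.356,-0.424,0,0],[-0.1,0.356,-0.424,0,0],[-0.1,0.356,-0.424,0,0],[-0.1,0.356,-0.424,0,0],[-0.1,0.356,-0.424,0,0],[-0.1,0.356,-0.424,0,0]])

```text
clock: 16.32
ee_pos: [0.5245, -0.0399, 0.1753]
orientation: [[0.481, 0.877, -0.004], [0.877, -0.481, 0.003], [0.001, -0.005, -1.0]]
wrist_force: [0.2, 1.1, -1.5]
gripper_width: 0.449
grip_force: 0.0
```

Scaled: -211 mm / 500 = -0.422, 177 mm / 500 = 0.354, -28.8 degrees / 360 = -0.08.

>>> send_rows(motion=[[-0.1,0.354,-0.422,0,-0.08],[-0.1,0.354,-0.422,0,-0.08],[-0.1,0.354,-0.422,0,-0.08],[-0.1,0.354,-0.422,0,-0.08],[-0.1,0.354,-0.422,0,-0.08],[-0.1,0.354,-0.422,0,-0.08],[-0.1,0.354,-0.422,0,-0.08],[-0.1,0.354,-0.422,0,-0.08],[-0.1,0.354,-0.422,0,-0.08],[-0.1,0.354,-0.422,0,-0.08]])

```text
clock: 17.15
ee_pos: [0.4297, 0.2095, 0.1762]
orientation: [[0.009, 1.0, -0.0], [1.0, -0.009, -0.001], [-0.001, -0.0, -1.0]]
wrist_force: [-0.4, -0.9, 0.5]
gripper_width: 0.451
grip_force: 0.0
```

```bash
python3 - <<'E'
from h import *
print(get_state()['ee_pos'],get_state()['joints'].round(1))
im=save('top','t2.png');cv2.imwrite('pics/c4.png',cv2.resize(im[140:290,150:480],None,fx=2.4,fy=2.4,interpolation=cv2.INTER_CUBIC)[:,:,::-1])
E
```

```text
[0.42966444 0.20953121 0.17616157] [-50.4  13.1  23.4 118.7  -6.7  49.5 -23.7]
```

View pics/c4.png

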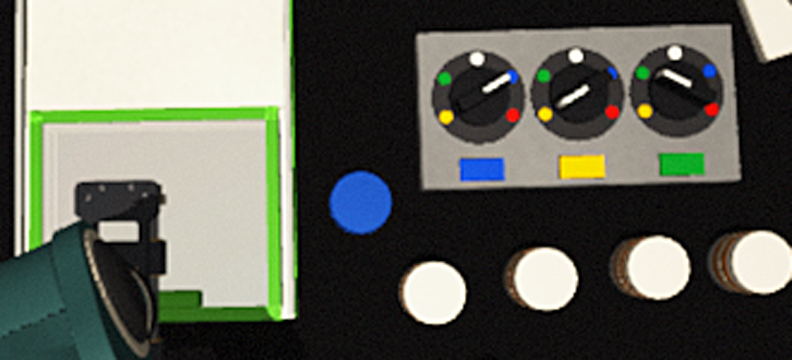

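All three dials look to be on their code colours. Next I'll grip the fin and open the guard.

Scaled: 75 mm / 500 = 0.15, 60 mm / 500 = 0.12.

>>> send_rows(motion=[[-0.1,0.004,0,0.08,0],[-0.1,0.004,0,0.12,0],[-0.1,0.004,0,0.15,0],[-0.1,0.004,0,0.15,0],[-0.1,0.004,0,0.15,0],[-1,0.004,0,0.15,0],[-1,0.004,0,0.15,0],[-1,0.004,0,0.15,0],[-1,0.004,0,0.15,0],[-1,0.004,0,0.15,0]])

```text
clock: 18.03
ee_pos: [0.4303, 0.2132, 0.1024]
orientation: [[0.007, 1.0, 0.002], [1.0, -0.007, 0.001], [0.001, 0.002, -1.0]]
wrist_force: [1.2, -0.1, 1.6]
gripper_width: 0.17
grip_force: 30.0
```

Scaled: 100 mm / 500 = 0.2, 80 mm / 500 = 0.16.

>>> send_rows(motion=[[-1,0,0.01,0,0],[-1,0,0.04,0,0],[-1,0,0.08,0,0],[-1,0,0.12,0,0],[-1,0,0.16,0,0],[-1,0,0.2,0,0]])

```text
clock: 18.53
ee_pos: [0.5295, 0.2127, 0.1025]
orientation: [[0.007, 1.0, -0.001], [1.0, -0.007, 0.001], [0.001, -0.001, -1.0]]
wrist_force: [-3.3, -0.0, 8.5]
gripper_width: 0.17
grip_force: 30.0
```

Scaled: 96 mm / 500 = 0.192, 92 mm / 500 = 0.184.

>>> send_rows(motion=[[-1,0,0.04,0,0],[-1,0,0.08,0,0],[-1,0,0.12,0,0],[-1,0,0.15,0,0],[-1,0,0.17,0,0],[-1,0,0.184,0,0],[-1,0,0.192,0,0],[-1,0,0.192,0,0],[-1,0,0.192,0,0],[-1,0,0.192,0,0]])

```text
clock: 19.37
ee_pos: [0.6253, 0.2123, 0.1025]
orientation: [[0.007, 1.0, 0.0], [1.0, -0.007, 0.001], [0.001, 0.0, -1.0]]
wrist_force: [-1.7, -0.7, 5.0]
gripper_width: 0.171
grip_force: 30.0
```

Scaled: -80 mm / 500 = -0.16, -70 mm / 500 = -0.14.

>>> send_rows(motion=[[-0.1,0,0,0,0],[-0.1,0,0,0,0],[-0.1,0,0,0,0],[-0.1,0,0,0,0],[-0.1,0,0,-0.06,0],[-0.1,0,0,-0.14,0],[-0.1,0,0,-0.16,0]])

```text
clock: 19.95
ee_pos: [0.628, 0.2119, 0.187]
orientation: [[0.008, 1.0, 0.007], [1.0, -0.008, 0.003], [0.003, 0.007, -1.0]]
wrist_force: [1.3, -0.2, 1.3]
gripper_width: 0.447
grip_force: 0.0
```

Scaled: -263 mm / 500 = -0.526, -196 mm / 500 = -0.392, 71 degrees / 360 = 0.1972.

>>> send_rows(motion=[[0.65,-0.526,-0.392,0,0.1972],[0.65,-0.526,-0.392,0,0.1972],[0.65,-0.526,-0.392,0,0.1972],[0.65,-0.526,-0.392,0,0.1972],[0.65,-0.526,-0.392,0,0.1972],[0.65,-0.526,-0.392,0,0.1972],[0.65,-0.526,-0.392,0,0.1972],[0.65,-0.526,-0.392,0,0.1972],[0.65,-0.526,-0.392,0,0.1972],[0.65,-0.526,-0.392,0,0.1972]])

```text
clock: 20.78
ee_pos: [0.426, -0.0516, 0.1818]
orientation: [[0.951, 0.309, 0.001], [0.309, -0.951, 0.002], [0.001, -0.001, -1.0]]
wrist_force: [0.9, 1.5, 0.5]
gripper_width: 0.829
grip_force: 0.0
```

Scaled: 18.6 degrees / 360 = 0.0517.

>>> send_rows(motion=[[0.65,0,0,0,0.0517],[0.65,0,0,0,0.0517],[0.65,0,0,0,0.0517],[0.65,0,0,0,0.0517]])

```text
clock: 21.12
ee_pos: [0.4273, -0.0501, 0.1816]
orientation: [[1.0, -0.002, 0.0], [-0.002, -1.0, 0.0], [0.0, -0.0, -1.0]]
wrist_force: [0.2, 0.8, -1.2]
gripper_width: 0.823
grip_force: 0.0
```

```bash
cat > jars.py <<'E'
from m import *
# jars: brown/white; cap-top circle via min enclosing circle of white contour
def jars(fn=None,cam='top'):
    im=read_camera(cam)
    if fn: cv2.imwrite('pics/'+fn,im[:,:,::-1])
    m=((im.min(2)>140)&(im.max(2)-im.min(2)<50)).astype(np.uint8)
    m[:215]=0;m[:,:280]=0
    for c in cv2.findContours(m,0,2)[0]:
        if cv2.contourArea(c)<150: continue
        (u,v),r=cv2.minEnclosingCircle(c);M=cv2.moments(c)
        print('jar circle',onz('top',(u,v),.066)[:2].round(4),'r',round(r,1),'centroid',onz('top',(M['m10']/M['m00'],M['m01']/M['m00']),.066)[:2].round(4),(round(u),round(v)))
    s=get_state();R=s['orientation'];print('tcp',s['ee_pos'].round(4),'psi',np.degrees(np.arctan2(R[1,1],R[0,1])).round(1),'w',round(s['gripper_width'],3),'t',s['clock'],s['joints'].round(0))
    return im
E
python3 - <<'E'
from jars import *
im=jars('t3.png')
s=save('side','s3.png')
E
```

```text
jar circle [ 0.4489 -0.2662] r 13.0 centroid [ 0.4488 -0.2664] (424, 251)
jar circle [ 0.4518 -0.3669] r 13.2 centroid [ 0.4517 -0.3664] (468, 249)
tcp [ 0.4272 -0.05    0.1816] psi -89.9 w 0.822 t 21.1667 [-40.   9.  47. 125.  -8.  49. -78.]
```

View pics/t3.png

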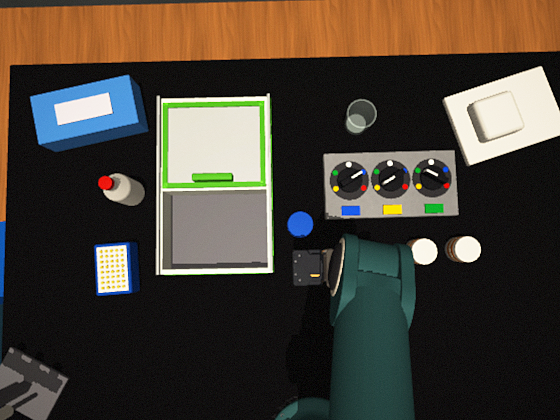

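Scaled: 144 mm / 500 = 0.288, 130 mm / 500 = 0.26.

>>> send_rows(motion=[[0.65,0.004,0,0.08,0],[0.65,0.004,0,0.16,0],[0.65,0.004,0,0.22,0],[0.65,0.004,0,0.26,0],[0.65,0.004,0,0.288,0],[0.65,0.004,0,0.288,0],[0.65,0.004,0,0.288,0]])

```text
clock: 21.8
ee_pos: [0.4289, -0.0505, 0.0373]
orientation: [[1.0, 0.0, -0.001], [0.0, -1.0, -0.0], [-0.001, 0.0, -1.0]]
wrist_force: [0.8, 0.1, 0.4]
gripper_width: 0.821
grip_force: 0.0
```

Scaled: -144 mm / 500 = -0.288, -120 mm / 500 = -0.24.

>>> send_rows(motion=[[-1,0,0,0,0],[-1,0,0,0,0],[-1,0,0,0,0],[-1,0,0,0,0],[-1,0,0,0,0],[-1,0,0,-0.02,0],[-1,0,0,-0.08,0],[-1,0,0,-0.16,0],[-1,0,0,-0.24,0],[-1,0,0,-0.288,0]])

```text
clock: 22.63
ee_pos: [0.4299, -0.0508, 0.1848]
orientation: [[1.0, -0.002, 0.003], [-0.002, -1.0, 0.001], [0.003, -0.001, -1.0]]
wrist_force: [1.1, 0.7, -2.4]
gripper_width: 0.648
grip_force: 30.0
```

Scaled: -321 mm / 500 = -0.642, -305 mm / 500 = -0.61.

>>> send_rows(motion=[[-1,0.03,-0.08,0,0],[-1,0.06,-0.16,0,0],[-1,0.09,-0.24,0,0],[-1,0.12,-0.32,0,0],[-1,0.15,-0.4,0,0],[-1,0.18,-0.48,0,0],[-1,0.21,-0.56,0,0],[-1,0.23,-0.61,0,0],[-1,0.242,-0.642,0,0],[-1,0.242,-0.642,0,0]])

```text
clock: 23.47
ee_pos: [0.55, 0.2763, 0.1814]
orientation: [[1.0, 0.007, 0.0], [0.007, -1.0, 0.0], [0.0, -0.0, -1.0]]
wrist_force: [-0.0, 0.9, -1.9]
gripper_width: 0.643
grip_force: 30.0
```

Scaled: 137 mm / 500 = 0.274, 131 mm / 500 = 0.262.

>>> send_rows(motion=[[-1,0,0,0,0],[-1,0,0,0.08,0],[-1,0,0,0.16,0],[-1,0,0,0.2,0],[-1,0,0,0.23,0],[-1,0,0,0.25,0],[-1,0,0,0.262,0],[-1,0,0,0.274,0],[-1,0,0,0.274,0],[-1,0,0,0.274,0]])

```text
clock: 24.3
ee_pos: [0.5511, 0.271, 0.0456]
orientation: [[1.0, -0.001, 0.001], [-0.001, -1.0, 0.001], [0.001, -0.001, -1.0]]
wrist_force: [-0.1, -0.5, -2.1]
gripper_width: 0.645
grip_force: 30.0
```

Scaled: -135 mm / 500 = -0.27, -100 mm / 500 = -0.2.

>>> send_rows(motion=[[-1,0,0,0.004,0],[-1,0,0,0.004,0],[0.5,0,0,0.004,0],[0.5,0,0,0.004,0],[0.5,0,0,0.004,0],[0.5,0,0,0.004,0],[0.5,0,0,-0.04,0],[0.5,0,0,-0.12,0],[0.5,0,0,-0.2,0],[0.5,0,0,-0.27,0]])

```text
clock: 25.13
ee_pos: [0.5506, 0.2706, 0.1816]
orientation: [[1.0, -0.001, 0.001], [-0.001, -1.0, -0.0], [0.001, 0.0, -1.0]]
wrist_force: [0.7, -0.4, 0.0]
gripper_width: 0.748
grip_force: 0.0
```

Scaled: 214 mm / 500 = 0.428, -55 mm / 500 = -0.11.

>>> send_rows(motion=[[0.65,-0.11,0.428,0,0],[0.65,-0.11,0.428,0,0],[0.65,-0.11,0.428,0,0],[0.65,-0.11,0.428,0,0],[0.65,-0.11,0.428,0,0],[0.65,-0.11,0.428,0,0],[0.65,-0.11,0.428,0,0]])

```text
clock: 25.72
ee_pos: [0.4945, 0.053, 0.18]
orientation: [[1.0, -0.007, 0.0], [-0.007, -1.0, 0.001], [0.0, -0.001, -1.0]]
wrist_force: [0.5, 0.1, -0.1]
gripper_width: 0.822
grip_force: 0.0
```

```bash
python3 - <<'E'
from jars import *
jars('t4.png')
E
```

```text
jar circle [ 0.4401 -0.1574] r 13.1 centroid [ 0.4405 -0.1577] (377, 256)
jar circle [ 0.449  -0.2661] r 13.1 centroid [ 0.4487 -0.2659] (424, 251)
jar circle [ 0.4518 -0.3669] r 13.2 centroid [ 0.4517 -0.3664] (468, 249)
tcp [0.4953 0.0558 0.18  ] psi -90.2 w 0.824 t 25.7667 [-48.  17.  45. 117. -16.  52. -85.]
```

View pics/t4.png

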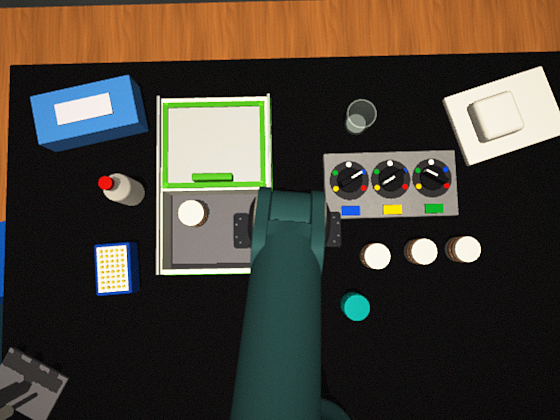

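Jar 1 stands at the far left of the well, at (192,213). Jar 2 next.

Scaled: 214 mm / 500 = 0.428, -55 mm / 500 = -0.11.

>>> send_rows(motion=[[0.65,-0.11,0.428,0,0],[0.65,-0.11,0.428,0,0],[0.65,-0.11,0.428,0,0],[0.65,-0.11,0.428,0,0],[0.65,-0.11,0.428,0,0],[0.65,-0.11,0.428,0,0],[0.65,-0.11,0.428,0,0],[0.65,-0.11,0.428,0,0],[0.65,-0.11,0.428,0,0]])

```text
clock: 26.52
ee_pos: [0.4414, -0.155, 0.1794]
orientation: [[1.0, 0.003, -0.0], [0.003, -1.0, 0.0], [-0.0, -0.0, -1.0]]
wrist_force: [-0.1, 0.2, -0.5]
gripper_width: 0.825
grip_force: 0.0
```

Scaled: 142 mm / 500 = 0.284, 130 mm / 500 = 0.26.

>>> send_rows(motion=[[0.65,0,0,0.08,0],[0.65,0,0,0.16,0],[0.65,0,0,0.22,0],[0.65,0,0,0.26,0],[0.65,0,0,0.284,0],[0.65,0,0,0.284,0],[0.65,0,0,0.284,0]])

```text
clock: 27.1
ee_pos: [0.4406, -0.1556, 0.0371]
orientation: [[1.0, 0.002, -0.001], [0.002, -1.0, 0.0], [-0.001, -0.0, -1.0]]
wrist_force: [-0.3, 0.0, 0.9]
gripper_width: 0.824
grip_force: 0.0
```

Scaled: -142 mm / 500 = -0.284, -120 mm / 500 = -0.24.

>>> send_rows(motion=[[-1,0,0,0,0],[-1,0,0,0,0],[-1,0,0,0,0],[-1,0,0,0,0],[-1,0,0,0,0],[-1,0,0,-0.02,0],[-1,0,0,-0.08,0],[-1,0,0,-0.16,0],[-1,0,0,-0.24,0],[-1,0,0,-0.284,0]])

```text
clock: 27.93
ee_pos: [0.4404, -0.1579, 0.1828]
orientation: [[1.0, -0.002, 0.002], [-0.002, -1.0, 0.0], [0.002, -0.0, -1.0]]
wrist_force: [1.3, 1.1, -2.9]
gripper_width: 0.65
grip_force: 30.0
```

Scaled: -312 mm / 500 = -0.624, 109 mm / 500 = 0.218.

>>> send_rows(motion=[[-1,0.028,-0.08,0,0],[-1,0.056,-0.16,0,0],[-1,0.084,-0.24,0,0],[-1,0.112,-0.32,0,0],[-1,0.14,-0.4,0,0],[-1,0.168,-0.48,0,0],[-1,0.196,-0.56,0,0],[-1,0.212,-0.604,0,0],[-1,0.218,-0.624,0,0],[-1,0.218,-0.624,0,0]])

```text
clock: 28.77
ee_pos: [0.5487, 0.1582, 0.179]
orientation: [[1.0, 0.005, -0.001], [0.005, -1.0, -0.0], [-0.001, 0.0, -1.0]]
wrist_force: [-0.5, -0.6, -3.7]
gripper_width: 0.643
grip_force: 30.0
```

Scaled: 136 mm / 500 = 0.272, 131 mm / 500 = 0.262.

>>> send_rows(motion=[[-1,0,0,0,0],[-1,0,0,0.08,0],[-1,0,0,0.16,0],[-1,0,0,0.2,0],[-1,0,0,0.23,0],[-1,0,0,0.25,0],[-1,0,0,0.262,0],[-1,0,0,0.272,0],[-1,0,0,0.272,0],[-1,0,0,0.272,0]])

```text
clock: 29.6
ee_pos: [0.5502, 0.1543, 0.0447]
orientation: [[1.0, -0.001, 0.002], [-0.001, -1.0, 0.001], [0.002, -0.001, -1.0]]
wrist_force: [1.3, 0.6, -3.4]
gripper_width: 0.646
grip_force: 30.0
```

Scaled: -135 mm / 500 = -0.27, -100 mm / 500 = -0.2.

>>> send_rows(motion=[[-1,0,0,0.004,0],[-1,0,0,0.004,0],[0.5,0,0,0.004,0],[0.5,0,0,0.004,0],[0.5,0,0,0.004,0],[0.5,0,0,0.004,0],[0.5,0,0,-0.04,0],[0.5,0,0,-0.12,0],[0.5,0,0,-0.2,0],[0.5,0,0,-0.27,0]])

```text
clock: 30.43
ee_pos: [0.5495, 0.1545, 0.1805]
orientation: [[1.0, -0.001, 0.0], [-0.001, -1.0, -0.001], [0.0, 0.001, -1.0]]
wrist_force: [0.9, -0.0, -0.1]
gripper_width: 0.748
grip_force: 0.0
```

Scaled: 210 mm / 500 = 0.42, -50 mm / 500 = -0.1.

>>> send_rows(motion=[[0.65,-0.1,0.42,0,0],[0.65,-0.1,0.42,0,0],[0.65,-0.1,0.42,0,0],[0.65,-0.1,0.42,0,0],[0.65,-0.1,0.42,0,0],[0.65,-0.1,0.42,0,0],[0.65,-0.1,0.42,0,0]])

```text
clock: 31.02
ee_pos: [0.4985, -0.0583, 0.179]
orientation: [[1.0, -0.007, 0.001], [-0.007, -1.0, 0.0], [0.001, -0.0, -1.0]]
wrist_force: [0.4, 1.4, -0.3]
gripper_width: 0.826
grip_force: 0.0
```

```bash
python3 - <<'E'
from jars import *
im=jars('t5.png')
w=im.min(2)>150; w[:192]=0;w[265:]=0;w[:,:168]=0;w[:,264:]=0
for c,a in blobs(w,100): print('in bay',c,a,onz('top',c,.072)[:2].round(3)-[.51,.213])
E
```

```text
jar circle [ 0.4489 -0.2662] r 13.0 centroid [ 0.4487 -0.2664] (424, 251)
jar circle [ 0.4518 -0.3669] r 13.2 centroid [ 0.4517 -0.3664] (468, 249)
tcp [ 0.4993 -0.0557  0.1788] psi -90.2 w 0.826 t 31.0667 [-37.  19.  48. 117. -18.  52. -70.]
in bay [190.3 212.4] 536 [0.041 0.059]
in bay [253.  215.2] 492 [ 0.031 -0.087]
```

Scaled: 211 mm / 500 = 0.422, -50 mm / 500 = -0.1.

>>> send_rows(motion=[[0.65,-0.1,0.422,0,0],[0.65,-0.1,0.422,0,0],[0.65,-0.1,0.422,0,0],[0.65,-0.1,0.422,0,0],[0.65,-0.1,0.422,0,0],[0.65,-0.1,0.422,0,0],[0.65,-0.1,0.422,0,0],[0.65,-0.1,0.422,0,0],[0.65,-0.1,0.422,0,0]])

```text
clock: 31.82
ee_pos: [0.4506, -0.2632, 0.1781]
orientation: [[1.0, 0.004, -0.001], [0.004, -1.0, 0.001], [-0.001, -0.001, -1.0]]
wrist_force: [-0.1, -0.1, 0.8]
gripper_width: 0.825
grip_force: 0.0
```

```bash
python3 - <<'E'
from jars import *
im=jars('t6.png')
cv2.imwrite('pics/c6.png',cv2.resize(im[170:290,145:285],None,fx=4,fy=4)[:,:,::-1])
E
```

```text
tcp [ 0.4505 -0.2632  0.1781] psi -89.8 w 0.827 t 31.8667 [-13.  22.  50. 114. -21.  53. -43.]
```

View pics/c6.png

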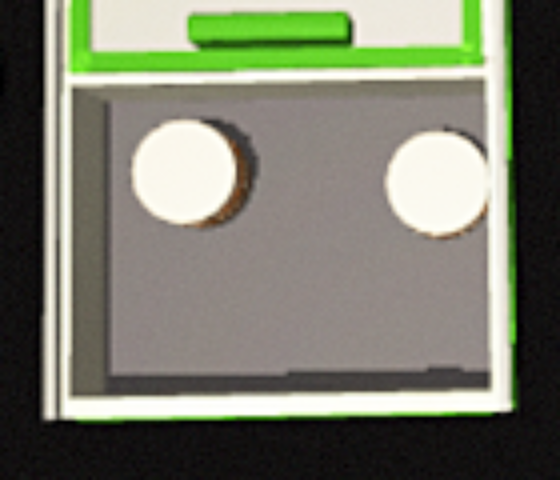

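Jar 2 is upright but has shifted toward the right wall. That was the announced knock, and it's still inside the limits. On to jar 3.

>>> send_rows(motion=[[0.65,-0.002,0.004,0.08,0],[0.65,-0.002,0.004,0.16,0],[0.65,-0.002,0.004,0.22,0],[0.65,-0.002,0.004,0.26,0],[0.65,-0.002,0.004,0.282,0],[0.65,-0.002,0.004,0.282,0],[0.65,-0.002,0.004,0.282,0]])

```text
clock: 32.45
ee_pos: [0.4489, -0.2674, 0.0379]
orientation: [[1.0, 0.001, 0.0], [0.001, -1.0, 0.0], [0.0, -0.0, -1.0]]
wrist_force: [0.0, 0.3, 0.1]
gripper_width: 0.824
grip_force: 0.0
```

Scaled: -142 mm / 500 = -0.284, -120 mm / 500 = -0.24.

>>> send_rows(motion=[[-1,0,0,0,0],[-1,0,0,0,0],[-1,0,0,0,0],[-1,0,0,0,0],[-1,0,0,0,0],[-1,0,0,-0.02,0],[-1,0,0,-0.08,0],[-1,0,0,-0.16,0],[-1,0,0,-0.24,0],[-1,0,0,-0.284,0]])

```text
clock: 33.28
ee_pos: [0.4488, -0.2696, 0.1837]
orientation: [[1.0, -0.002, 0.004], [-0.002, -1.0, -0.002], [0.004, 0.002, -1.0]]
wrist_force: [1.2, -1.4, -3.4]
gripper_width: 0.648
grip_force: 30.0
```

```bash
python3 - <<'E'
from jars import *
jars()
E
```

```text
tcp [ 0.4505 -0.2706  0.1864] psi -90.1 w 0.648 t 33.3333 [-14.  21.  51. 114. -21.  54. -43.]
```

Scaled: -269 mm / 500 = -0.538, -235 mm / 500 = -0.47.

>>> send_rows(motion=[[-1,0.004,-0.08,0,0],[-1,0.008,-0.16,0,0],[-1,0.012,-0.24,0,0],[-1,0.014,-0.32,0,0],[-1,0.016,-0.4,0,0],[-1,0.018,-0.47,0,0],[-1,0.02,-0.538,0,0]])

```text
clock: 33.92
ee_pos: [0.4574, 0.0029, 0.1796]
orientation: [[1.0, -0.0, -0.0], [-0.0, -1.0, 0.001], [-0.0, -0.001, -1.0]]
wrist_force: [1.3, -0.1, -2.8]
gripper_width: 0.65
grip_force: 30.0
```

Scaled: -269 mm / 500 = -0.538, -260 mm / 500 = -0.52.

>>> send_rows(motion=[[-1,0.004,-0.08,0,0],[-1,0.008,-0.16,0,0],[-1,0.012,-0.24,0,0],[-1,0.014,-0.32,0,0],[-1,0.016,-0.4,0,0],[-1,0.018,-0.47,0,0],[-1,0.022,-0.52,0,0],[-1,0.022,-0.538,0,0],[-1,0.022,-0.538,0,0],[-1,0.022,-0.538,0,0]])

```text
clock: 34.75
ee_pos: [0.4691, 0.2685, 0.1793]
orientation: [[1.0, -0.001, -0.001], [-0.001, -1.0, -0.002], [-0.001, 0.002, -1.0]]
wrist_force: [0.3, -0.8, -3.3]
gripper_width: 0.647
grip_force: 30.0
```

```bash
python3 - <<'E'
from jars import *
jars()
E
```

```text
jar circle [ 0.4518 -0.3669] r 13.2 centroid [ 0.4517 -0.3664] (468, 249)
tcp [0.4693 0.2677 0.1795] psi -90.2 w 0.65 t 34.8 [ -67.   22.   42.  111.  -18.   54. -106.]
```

Scaled: 135 mm / 500 = 0.27, 131 mm / 500 = 0.262.

>>> send_rows(motion=[[-1,0,-0.006,0.08,0],[-1,0,-0.006,0.16,0],[-1,0,-0.006,0.2,0],[-1,0,-0.006,0.23,0],[-1,0,-0.006,0.25,0],[-1,0,-0.006,0.262,0],[-1,0,-0.006,0.27,0],[-1,0,-0.006,0.27,0],[-1,0,-0.006,0.27,0]])

```text
clock: 35.55
ee_pos: [0.4703, 0.2728, 0.0456]
orientation: [[1.0, -0.001, 0.002], [-0.001, -1.0, 0.001], [0.002, -0.001, -1.0]]
wrist_force: [0.6, -0.2, -4.1]
gripper_width: 0.646
grip_force: 30.0
```

Scaled: -135 mm / 500 = -0.27, -100 mm / 500 = -0.2.

>>> send_rows(motion=[[-1,0,0,0.002,0],[-1,0,0,0.002,0],[0.5,0,0,0.002,0],[0.5,0,0,0.002,0],[0.5,0,0,0.002,0],[0.5,0,0,0.002,0],[0.5,0,0,-0.04,0],[0.5,0,0,-0.12,0],[0.5,0,0,-0.2,0],[0.5,0,0,-0.27,0]])

```text
clock: 36.38
ee_pos: [0.4696, 0.2726, 0.1814]
orientation: [[1.0, -0.001, 0.0], [-0.001, -1.0, -0.0], [0.0, 0.0, -1.0]]
wrist_force: [-0.2, 0.3, 0.3]
gripper_width: 0.749
grip_force: 0.0
```

Scaled: 319 mm / 500 = 0.638, -9 mm / 500 = -0.018.

>>> send_rows(motion=[[0.65,-0.018,0.638,0,0],[0.65,-0.018,0.638,0,0],[0.65,-0.018,0.638,0,0],[0.65,-0.018,0.638,0,0],[0.65,-0.018,0.638,0,0],[0.65,-0.018,0.638,0,0],[0.65,-0.018,0.638,0,0],[0.65,-0.018,0.638,0,0]])

```text
clock: 37.05
ee_pos: [0.4597, -0.0498, 0.18]
orientation: [[1.0, -0.004, 0.001], [-0.004, -1.0, 0.0], [0.001, -0.0, -1.0]]
wrist_force: [-0.0, 0.6, -0.1]
gripper_width: 0.823
grip_force: 0.0
```

Scaled: 319 mm / 500 = 0.638, -9 mm / 500 = -0.018.

>>> send_rows(motion=[[0.65,-0.018,0.638,0,0],[0.65,-0.018,0.638,0,0],[0.65,-0.018,0.638,0,0],[0.65,-0.018,0.638,0,0],[0.65,-0.018,0.638,0,0],[0.65,-0.018,0.638,0,0],[0.65,-0.018,0.638,0,0],[0.65,-0.018,0.638,0,0],[0.65,-0.018,0.638,0,0],[0.65,-0.018,0.638,0,0]])

```text
clock: 37.88
ee_pos: [0.45, -0.3668, 0.1793]
orientation: [[1.0, -0.004, -0.001], [-0.004, -1.0, -0.001], [-0.001, 0.001, -1.0]]
wrist_force: [0.4, 0.8, 0.0]
gripper_width: 0.826
grip_force: 0.0
```

```bash
cat > bay.py <<'E'
from jars import *
def bay(fn):
    im=jars(fn)
    w=im.min(2)>150; w[:192]=0;w[267:]=0;w[:,:168]=0;w[:,264:]=0
    for c,a in blobs(w,100): print('in bay',c,a,onz('top',c,.072)[:2].round(3)-[.51,.213])
E
python3 -c "
from bay import *
bay('t7.png')"
```

```text
tcp [ 0.4507 -0.3649  0.1791] psi -90.1 w 0.826 t 37.9333 [ -1.  28.  49. 106. -25.  57. -31.]
in bay [190.3 212.4] 536 [0.041 0.059]
in bay [252.9 215.2] 494 [ 0.031 -0.086]
in bay [189.7 247.4] 544 [-0.04   0.061]
```

Scaled: 142 mm / 500 = 0.284, 130 mm / 500 = 0.26.

>>> send_rows(motion=[[0.65,0.002,0.002,0.08,0],[0.65,0.002,0.002,0.16,0],[0.65,0.002,0.002,0.22,0],[0.65,0.002,0.002,0.26,0],[0.65,0.002,0.002,0.284,0],[0.65,0.002,0.002,0.284,0],[0.65,0.002,0.002,0.284,0]])

```text
clock: 38.52
ee_pos: [0.4528, -0.3653, 0.038]
orientation: [[1.0, 0.001, 0.0], [0.001, -1.0, 0.0], [0.0, -0.0, -1.0]]
wrist_force: [1.2, 0.6, -0.1]
gripper_width: 0.826
grip_force: 0.0
```

Scaled: -142 mm / 500 = -0.284, -120 mm / 500 = -0.24.

>>> send_rows(motion=[[-1,0,0,0,0],[-1,0,0,0,0],[-1,0,0,0,0],[-1,0,0,0,0],[-1,0,0,0,0],[-1,0,0,-0.02,0],[-1,0,0,-0.08,0],[-1,0,0,-0.16,0],[-1,0,0,-0.24,0],[-1,0,0,-0.284,0]])

```text
clock: 39.35
ee_pos: [0.4525, -0.3673, 0.1837]
orientation: [[1.0, -0.001, 0.003], [-0.001, -1.0, -0.002], [0.003, 0.002, -1.0]]
wrist_force: [0.4, -1.2, -2.4]
gripper_width: 0.644
grip_force: 30.0
```

>>> send_rows(motion=[[-1,0,-0.08,0,0],[-1,0.004,-0.16,0,0],[-1,0.008,-0.24,0,0],[-1,0.012,-0.32,0,0],[-1,0.016,-0.4,0,0],[-1,0.018,-0.48,0,0],[-1,0.018,-0.522,0,0]])

```text
clock: 39.93
ee_pos: [0.4603, -0.1, 0.1793]
orientation: [[1.0, 0.004, -0.002], [0.004, -1.0, 0.003], [-0.002, -0.003, -1.0]]
wrist_force: [0.4, 0.4, -3.3]
gripper_width: 0.642
grip_force: 30.0
```

Scaled: -261 mm / 500 = -0.522, -255 mm / 500 = -0.51.

>>> send_rows(motion=[[-1,0,-0.08,0,0],[-1,0.004,-0.16,0,0],[-1,0.008,-0.24,0,0],[-1,0.012,-0.32,0,0],[-1,0.016,-0.4,0,0],[-1,0.018,-0.47,0,0],[-1,0.018,-0.51,0,0],[-1,0.018,-0.522,0,0],[-1,0.018,-0.522,0,0],[-1,0.018,-0.522,0,0]])

```text
clock: 40.77
ee_pos: [0.47, 0.1546, 0.1796]
orientation: [[1.0, -0.001, -0.001], [-0.001, -1.0, -0.001], [-0.001, 0.001, -1.0]]
wrist_force: [-0.2, -0.7, -3.1]
gripper_width: 0.649
grip_force: 30.0
```

```bash
python3 -c "
from bay import *
bay('t8.png')"
```

```text
tcp [0.4701 0.1541 0.1797] psi -90.2 w 0.652 t 40.8167 [-62.  18.  48. 117. -17.  52. -95.]
in bay [190.6 207. ] 278 [0.053 0.058]
in bay [254.1 215.2] 291 [ 0.031 -0.089]
```

Scaled: 135 mm / 500 = 0.27, 131 mm / 500 = 0.262.

>>> send_rows(motion=[[-1,0,0,0.08,0],[-1,0,0,0.16,0],[-1,0,0,0.2,0],[-1,0,0,0.23,0],[-1,0,0,0.25,0],[-1,0,0,0.262,0],[-1,0,0,0.27,0],[-1,0,0,0.27,0],[-1,0,0,0.27,0]])

```text
clock: 41.57
ee_pos: [0.4713, 0.1557, 0.0455]
orientation: [[1.0, -0.001, 0.002], [-0.001, -1.0, 0.001], [0.002, -0.001, -1.0]]
wrist_force: [-0.4, -0.2, -2.5]
gripper_width: 0.645
grip_force: 30.0
```

Scaled: -135 mm / 500 = -0.27, -100 mm / 500 = -0.2.

>>> send_rows(motion=[[-1,0,0,0.002,0],[-1,0,0,0.002,0],[0.5,0,0,0.002,0],[0.5,0,0,0.002,0],[0.5,0,0,0.002,0],[0.5,0,0,0.002,0],[0.5,0,0,-0.04,0],[0.5,0,0,-0.12,0],[0.5,0,0,-0.2,0],[0.5,0,0,-0.27,0]])

```text
clock: 42.4
ee_pos: [0.4704, 0.1554, 0.1814]
orientation: [[1.0, -0.001, 0.0], [-0.001, -1.0, -0.001], [0.0, 0.001, -1.0]]
wrist_force: [1.6, 1.3, 0.1]
gripper_width: 0.753
grip_force: 0.0
```

Scaled: 150 mm / 500 = 0.3.

>>> send_rows(motion=[[-0.1,0,0.3,0,0],[-0.1,0,0.3,0,0],[-0.1,0,0.3,0,0],[-0.1,0,0.3,0,0],[-0.1,0,0.3,0,0],[-0.1,0,0.3,0,0]])

```text
clock: 42.9
ee_pos: [0.4703, 0.0047, 0.1798]
orientation: [[1.0, -0.004, 0.0], [-0.004, -1.0, 0.001], [0.0, -0.001, -1.0]]
wrist_force: [0.9, 0.3, 0.4]
gripper_width: 0.449
grip_force: 0.0
```

```bash
python3 -c "
from bay import *
bay('t9.png');save('side','s9.png')"
```

```text
tcp [0.4703 0.0061 0.1796] psi -90.1 w 0.448 t 42.95 [-49.  15.  52. 121. -16.  51. -78.]
in bay [190.3 212.4] 535 [0.041 0.059]
in bay [253.  215.2] 493 [ 0.031 -0.087]
in bay [189.7 247.4] 544 [-0.04   0.061]
in bay [240.6 246.4] 545 [-0.041 -0.057]
```

View pics/t9.png

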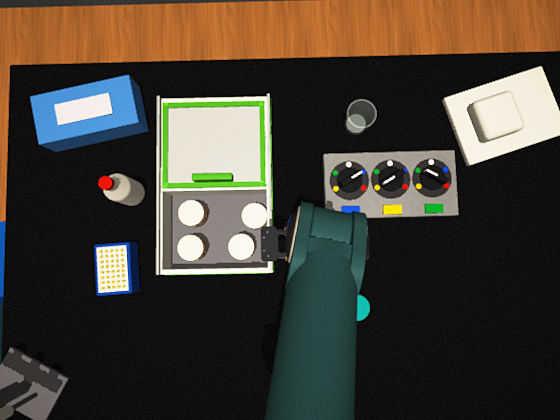

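All four jars stand in the well and the guard is still open. Next I'll shut it.

Scaled: -207 mm / 500 = -0.414, 155 mm / 500 = 0.31, -71 degrees / 360 = -0.1972.

>>> send_rows(motion=[[-0.1,0.31,-0.414,0,-0.1972],[-0.1,0.31,-0.414,0,-0.1972],[-0.1,0.31,-0.414,0,-0.1972],[-0.1,0.31,-0.414,0,-0.1972],[-0.1,0.31,-0.414,0,-0.1972],[-0.1,0.31,-0.414,0,-0.1972],[-0.1,0.31,-0.414,0,-0.1972],[-0.1,0.31,-0.414,0,-0.1972],[-0.1,0.31,-0.414,0,-0.1972],[-0.1,0.31,-0.414,0,-0.1972]])

```text
clock: 43.83
ee_pos: [0.6245, 0.2155, 0.1785]
orientation: [[0.317, 0.949, -0.001], [0.949, -0.317, -0.0], [-0.001, -0.001, -1.0]]
wrist_force: [0.2, -0.8, 0.8]
gripper_width: 0.451
grip_force: 0.0
```

Scaled: -18.6 degrees / 360 = -0.0517.

>>> send_rows(motion=[[-0.1,0,0,0,-0.0517],[-0.1,0,0,0,-0.0517],[-0.1,0,0,0,-0.0517],[-0.1,0,0,0,-0.0517],[-0.1,0,0,0,-0.0517]])

```text
clock: 44.25
ee_pos: [0.6248, 0.2145, 0.1791]
orientation: [[0.008, 1.0, -0.001], [1.0, -0.008, 0.0], [0.0, -0.001, -1.0]]
wrist_force: [-0.4, -0.0, 1.0]
gripper_width: 0.451
grip_force: 0.0
```

Scaled: 77 mm / 500 = 0.154, 60 mm / 500 = 0.12.

>>> send_rows(motion=[[-0.1,-0.004,0,0.08,0],[-0.1,-0.004,0,0.12,0],[-0.1,-0.004,0,0.154,0],[-0.1,-0.004,0,0.154,0],[-0.1,-0.004,0,0.154,0],[-1,-0.004,0,0.154,0],[-1,-0.004,0,0.154,0],[-1,-0.004,0,0.154,0],[-1,-0.004,0,0.154,0],[-1,-0.004,0,0.154,0]])

```text
clock: 45.08
ee_pos: [0.6254, 0.2111, 0.1037]
orientation: [[0.007, 1.0, 0.0], [1.0, -0.007, 0.001], [0.001, 0.0, -1.0]]
wrist_force: [-3.6, 0.5, 5.1]
gripper_width: 0.171
grip_force: 30.0
```

Scaled: -100 mm / 500 = -0.2, -80 mm / 500 = -0.16.

>>> send_rows(motion=[[-1,0,-0.01,0,0],[-1,0,-0.04,0,0],[-1,0,-0.08,0,0],[-1,0,-0.12,0,0],[-1,0,-0.16,0,0],[-1,0,-0.2,0,0]])

```text
clock: 45.58
ee_pos: [0.5263, 0.2116, 0.1037]
orientation: [[0.008, 1.0, 0.004], [1.0, -0.008, 0.001], [0.001, 0.004, -1.0]]
wrist_force: [3.6, 0.7, 2.5]
gripper_width: 0.174
grip_force: 30.0
```

Scaled: -96 mm / 500 = -0.192, -92 mm / 500 = -0.184.

>>> send_rows(motion=[[-1,0,-0.04,0,0],[-1,0,-0.08,0,0],[-1,0,-0.12,0,0],[-1,0,-0.15,0,0],[-1,0,-0.17,0,0],[-1,0,-0.184,0,0],[-1,0,-0.192,0,0],[-1,0,-0.192,0,0],[-1,0,-0.192,0,0],[-1,0,-0.192,0,0]])

```text
clock: 46.42
ee_pos: [0.4303, 0.2121, 0.1036]
orientation: [[0.008, 1.0, 0.002], [1.0, -0.008, 0.001], [0.001, 0.002, -1.0]]
wrist_force: [-0.1, -3.4, 10.1]
gripper_width: 0.17
grip_force: 30.0
```

Scaled: -80 mm / 500 = -0.16, -70 mm / 500 = -0.14.

>>> send_rows(motion=[[-1,0,-0.004,0,0],[-1,0,-0.004,0,0],[-1,0,-0.004,0,0],[-0.1,0,-0.004,0,0],[-0.1,0,-0.004,0,0],[-0.1,0,-0.004,0,0],[-0.1,0,-0.004,0,0],[-0.1,0,0,-0.06,0],[-0.1,0,0,-0.14,0],[-0.1,0,0,-0.16,0]])

```text
clock: 47.25
ee_pos: [0.4315, 0.2133, 0.1867]
orientation: [[0.008, 1.0, 0.005], [1.0, -0.008, 0.004], [0.004, 0.005, -1.0]]
wrist_force: [0.3, 1.1, 0.3]
gripper_width: 0.45
grip_force: 0.0
```

Scaled: -208 mm / 500 = -0.416, 99 mm / 500 = 0.198.

>>> send_rows(motion=[[-0.1,-0.416,0.198,0,0],[-0.1,-0.416,0.198,0,0],[-0.1,-0.416,0.198,0,0],[-0.1,-0.416,0.198,0,0],[-0.1,-0.416,0.198,0,0],[-0.1,-0.416,0.198,0,0],[-0.1,-0.416,0.198,0,0]])

```text
clock: 47.83
ee_pos: [0.5281, -0.0022, 0.1826]
orientation: [[0.015, 1.0, 0.001], [1.0, -0.015, -0.003], [-0.003, 0.001, -1.0]]
wrist_force: [0.2, -0.6, -0.2]
gripper_width: 0.449
grip_force: 0.0
```

Scaled: -207 mm / 500 = -0.414, 99 mm / 500 = 0.198, -30.7 degrees / 360 = -0.0853.

>>> send_rows(motion=[[-0.1,-0.414,0.198,0,-0.0853],[-0.1,-0.414,0.198,0,-0.0853],[-0.1,-0.414,0.198,0,-0.0853],[-0.1,-0.414,0.198,0,-0.0853],[-0.1,-0.414,0.198,0,-0.0853],[-0.1,-0.414,0.198,0,-0.0853],[-0.1,-0.414,0.198,0,-0.0853],[-0.1,-0.414,0.198,0,-0.0853],[-0.1,-0.414,0.198,0,-0.0853]])

```text
clock: 48.58
ee_pos: [0.6239, -0.202, 0.1817]
orientation: [[-0.505, 0.863, -0.002], [0.863, 0.505, 0.002], [0.002, -0.0, -1.0]]
wrist_force: [0.1, 0.5, 0.1]
gripper_width: 0.447
grip_force: 0.0
```

```bash
python3 - <<'E'
from bay import *
im=jars('t10.png')
cv2.imwrite('pics/c10.png',cv2.resize(im[85:290,145:480],None,fx=2.3,fy=2.3)[:,:,::-1])
E
```

```text
jar circle [ 0.2474 -0.3285] r 40.5 centroid [ 0.2614 -0.3341] (456, 340)
tcp [ 0.624  -0.2014  0.182 ] psi 30.4 w 0.453 t 48.6333 [ -4.  31.  26.  94. -15.  59.  58.]
```

View pics/c10.png

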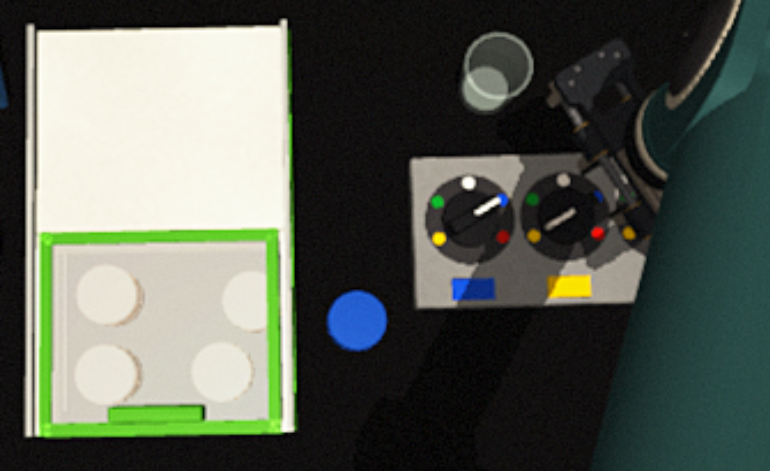

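The guard is shut and the jars are visible through it. Now the middle dial goes back to white.

Scaled: 135 mm / 500 = 0.27, 128 mm / 500 = 0.256.

>>> send_rows(motion=[[-0.1,-0.006,-0.002,0.08,0],[-0.1,-0.006,-0.002,0.16,0],[-0.1,-0.006,-0.002,0.22,0],[-0.1,-0.006,-0.002,0.256,0],[-0.1,-0.006,-0.002,0.27,0],[-0.1,-0.006,-0.002,0.27,0],[-0.1,-0.006,-0.002,0.27,0]])

```text
clock: 49.22
ee_pos: [0.6256, -0.2062, 0.0485]
orientation: [[-0.505, 0.863, 0.001], [0.863, 0.505, 0.0], [-0.0, 0.001, -1.0]]
wrist_force: [0.2, -0.3, 0.8]
gripper_width: 0.451
grip_force: 0.0
```

>>> send_rows(motion=[[-1,0,0,0,0],[-1,0,0,0,0],[-1,0,0,0,0],[-1,0,0,0,0],[-1,0,0,0,0],[-1,0,0,0,0]])

```text
clock: 49.72
ee_pos: [0.6257, -0.2072, 0.0485]
orientation: [[-0.504, 0.864, 0.002], [0.864, 0.504, 0.0], [-0.001, 0.001, -1.0]]
wrist_force: [-0.1, 0.5, 4.4]
gripper_width: 0.149
grip_force: 30.0
```

Scaled: 60 degrees / 360 = 0.1667.

>>> send_rows(motion=[[-1,0,0,0,0.0167],[-1,0,0,0,0.0333],[-1,0,0,0,0.05],[-1,0,0,0,0.0667],[-1,0,0,0,0.0833],[-1,0,0,0,0.1],[-1,0,0,0,0.1167],[-1,0,0,0,0.1333],[-1,0,0,0,0.15],[-1,0,0,0,0.1667]])

```text
clock: 50.55
ee_pos: [0.6234, -0.2073, 0.0485]
orientation: [[0.5, 0.866, -0.003], [0.866, -0.5, 0.002], [-0.0, -0.003, -1.0]]
wrist_force: [-6.4, 2.4, 10.3]
gripper_width: 0.152
grip_force: 30.0
```

Scaled: 60 degrees / 360 = 0.1667.

>>> send_rows(motion=[[-1,0,0,0,0.0167],[-1,0,0,0,0.0333],[-1,0,0,0,0.05],[-1,0,0,0,0.0667],[-1,0,0,0,0.0833],[-1,0,0,0,0.1],[-1,0,0,0,0.1167],[-1,0,0,0,0.1333],[-1,0,0,0,0.15],[-1,0,0,0,0.1667]])

```text
clock: 51.38
ee_pos: [0.6222, -0.2052, 0.0484]
orientation: [[1.0, 0.0, -0.006], [0.0, -1.0, 0.006], [-0.006, -0.006, -1.0]]
wrist_force: [-10.8, 6.8, 16.0]
gripper_width: 0.151
grip_force: 30.0
```

>>> send_rows(motion=[[-1,0,0,0,0],[-1,0,0,0,0],[-1,0,0,0,0]])

```text
clock: 51.63
ee_pos: [0.6222, -0.2053, 0.0484]
orientation: [[1.0, 0.005, -0.006], [0.005, -1.0, 0.006], [-0.006, -0.006, -1.0]]
wrist_force: [-10.8, 6.4, 15.0]
gripper_width: 0.153
grip_force: 30.0
```

ψ is -89.7, so the dial is at about 0. I'll release, move clear and check.

Scaled: -140 mm / 500 = -0.28, -110 mm / 500 = -0.22.

>>> send_rows(motion=[[-0.1,0,0,0,0],[-0.1,0,0,0,0],[-0.1,0,0,0,0],[-0.1,0,0,0,0],[-0.1,0,0,-0.06,0],[-0.1,0,0,-0.14,0],[-0.1,0,0,-0.22,0],[-0.1,0,0,-0.28,0],[-0.1,0,0,-0.28,0]])

```text
clock: 52.38
ee_pos: [0.6279, -0.2097, 0.1943]
orientation: [[1.0, 0.004, 0.01], [0.004, -1.0, -0.003], [0.01, 0.003, -1.0]]
wrist_force: [0.1, 0.5, -0.7]
gripper_width: 0.447
grip_force: 0.0
```

Scaled: -260 mm / 500 = -0.52, -140 mm / 500 = -0.28.

>>> send_rows(motion=[[-0.1,-0.28,-0.52,0,0],[-0.1,-0.28,-0.52,0,0],[-0.1,-0.28,-0.52,0,0],[-0.1,-0.28,-0.52,0,0],[-0.1,-0.28,-0.52,0,0],[-0.1,-0.28,-0.52,0,0],[-0.1,-0.28,-0.52,0,0],[-0.1,-0.28,-0.52,0,0],[-0.1,-0.28,-0.52,0,0],[-0.1,-0.28,-0.52,0,0]])

```text
clock: 53.22
ee_pos: [0.484, 0.0521, 0.1876]
orientation: [[1.0, 0.006, 0.001], [0.006, -1.0, -0.001], [0.001, 0.001, -1.0]]
wrist_force: [-0.5, -0.6, -0.1]
gripper_width: 0.45
grip_force: 0.0
```

```bash
python3 - <<'E'
from bay import *
im=jars('t11.png')
a=cv2.resize(im[140:225,315:465],None,fx=4,fy=4,interpolation=cv2.INTER_CUBIC)
cv2.imwrite('pics/c11.png',a[:,:,::-1])
for q in((157,187),):pass
E
```

```text
tcp [0.4843 0.0509 0.1878] psi -89.8 w 0.447 t 53.2667 [-67.  26.  72. 119. -30.  57. -69.]
```

View pics/c11.png

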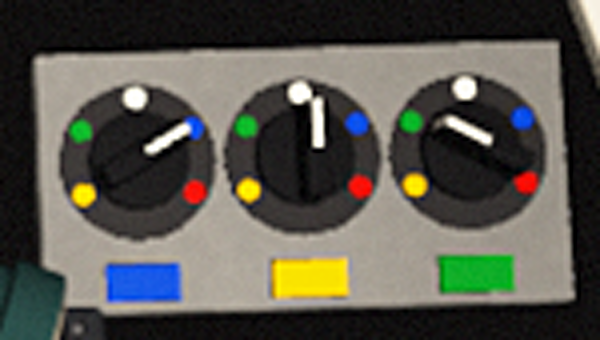

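The middle pointer is on white, the left on blue and the right on green. The arm is clear, so I'm handing in.

>>> send_rows(motion=[[-0.1,0,0,0,0],[-0.1,0,0,0,0],[-0.1,0,0,0,0]])

```text
clock: 53.52
ee_pos: [0.4842, 0.0503, 0.1877]
orientation: [[1.0, 0.001, 0.0], [0.001, -1.0, -0.0], [0.0, 0.0, -1.0]]
wrist_force: [0.4, -0.3, -0.2]
gripper_width: 0.452
grip_force: 0.0
```

```bash
python3 -c "
from cell import *
print(job_done())"
```

```text
the job is handed in; nothing more can be done
None
```

I handed the job in at about 53.5 s with all four amber jars upright in the bay, the guard shut, and the dials on blue (left), white (middle) and green (right); the hand-in returned no verdict, so this is from my own camera and pose checks.

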